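# Coasters under the evening's drinks

### The job

Get the empty drinking vessels off the bare desk. Lay the top coaster of the spring caddy flat in the middle of the leather mat and stand the small handleless cup centred on it; stand the mug with the handle in the middle of the big round coaster and the steel tumbler in the middle of the square coaster. Keep all three upright throughout, and leave the candle jar where it stands.

Things in the scene. Friction and masses are not known exactly. Their poses are not given: they have to be found in the camera images.
- coaster: small round coaster of pale wood, 66 mm across, 10 mm thick; at the start it is the top one of three identical coasters in the spring caddy, its underside 44 mm above the desk. Origin: centre of its underside; z up.
- caddy: coaster caddy, fixed: steel base 90 (x) by 76 (y) by 10 mm; four 6 mm pins at x +-29.5, y +-25 mm rise to 58 mm, 4 mm above the top coaster. Its +y and -y sides are open between the pins: grip the top coaster there, fingers closing along y, and lift straight up. A soft spring (0.05 N/mm) then lifts the next coaster 10 mm into its place. Origin: centre of the base underside, on the desk.
- mat: square dark brown leather mat with pale stitching, fixed, 120 x 120 mm, 3 mm thick. Origin: centre of its underside, on the desk; x, y along its edges.
- cup: small white ceramic cup without handle, 56 mm tall, at most 58 mm across at the rim, narrower at the foot, open at the top. Origin: centre of its underside; z up.
- mug: white ceramic mug with a handle, 85 mm tall, 66 mm across, open at the top; the handle sticks out on its own +y side, so the fingers should close along its x axis. Origin: centre of the underside of the round part (handle not counted); z up.
- tumbler: plain cylindrical steel tumbler without handle, 95 mm tall, 62 mm across, open at the top. Origin: centre of its underside; z up.
- round_coaster: big round cork coaster, fixed, 96 mm across, 6 mm thick. Origin: centre of its underside, on the desk.
- square_coaster: square coaster of pale marble, fixed, 96 x 96 mm, 6 mm thick. Origin: centre of its underside, on the desk; x, y along its edges.
- candle: candle in an amber glass jar, 74 mm across, 72 mm tall, with wax inside; not a drinking vessel, to be left alone. Origin: centre of its underside.
Not all that is in view belongs to the job. There is more than one size of the mat; the one meant has the size given above.

How it is judged:
By the outcome, as a careful person would: the job done as asked, in the order asked, and still so for the second after the job is handed in, with the robot touching nothing.
It also fails if it takes over 128 s, if anything falls off the work surface, if the arm or the gripper's body presses on something with over 40 N, if the wrist force passes 120 N, or if a joint passes its speed limit or range.

### The arm

A 6-joint arm with a two-finger parallel gripper is mounted at the origin on the work surface. World frame = base frame: x ahead of the robot, y to its left, z up, the work surface at z = 0. Lengths are in m, angles in rad, forces in N, time in s.
With the tool pointing down it reaches from about 0.35 to 0.775 m from the base axis. Payload 5.5 kg.
Tool frame: the origin (TCP) lies between the finger pads; the fingertips stand 19 mm ahead of it and the grasp point (between the pads) is the TCP (env.tcp_to_tips is the distance from the TCP to the fingertips, in m); z points along the fingers, y is the direction in which the jaws open and shut (so a half turn about z gives the same grasp; the last joint's range is limited). The gripper opens to 85 mm and grips with 20 to 120 N. Pads are 22 mm wide; open, the fingers measure 114 mm over their backs; the gripper's body (76 mm by 85 mm) begins 54 mm behind the grasp point. The pads swing forward as they close: fully open they stand 13 mm farther back than shut.
Start: joints at [-1.452, 0.313, 0.046, 1.304, 0, 1.431], TCP at [0.147, -0.556, 0.25] pointing down, gripper open.
Joint ranges: [-2.76, 2.76], [-0.86, 1.69], [-1.03, 1.26], [-2.2, 2.34], [-1.47, 1.5], [-3.14, 3.14]. Speed limits (rad/s): [2.57, 2.57, 3.14, 3.14, 3.14, 3.14].

### API

Orientations are given as a unit quaternion [w, x, y, z].
In Python, from workcell import env, eyes, job gives the robot as it stands. The module is installed in compiled form; this text tells all that it offers.
- The arm moves only by the tool move_arm, never from a script. Its argument "commands" is a list of rows, each a list of 3 entries, a list of its own where there are three numbers: the shift along the world's x, y, z as a fraction of full scale, then the turn, a rotation vector about the world's x, y, z as a fraction of full scale, then the gripper command: -1 is shut, 1 is fully open, values between are in proportion. In form: [[[x, y, z], [wx, wy, wz], gripper], ...]. A call has 1 to 5 rows; each row shifts and turns the commanded pose from where the row before left it; what a row does not reach is not made up. Full scale, the value 1, is 0.04 m for a shift and 8 degrees for a turn. A row lasts 1/10 s, in which the tool goes at most 50 mm and 8.59 degrees, less where a joint would pass 70% of its speed; a pose out of reach is approached as far as the arm can. A call with a number of a shift or a turn outside -1 to 1 is refused whole. A call with a gripper value outside its range is refused whole. The fingers move at their own pace and stop on an object; "newtons" is the grip in N (left out, the last holds). Time passes only in rows, so rows that do not move let the fingers close. It gives the time, the measured TCP pose, the force and the opening at its end, in the units of the state.
- env.get_state(): the state, without advancing time (a new reading comes with each control period).
- eyes.read_camera(name): name is "scene" or "top" or "wrist"; returns a dict with "frame" (480x640x3 uint8, red, green, blue), "mtx" (3x3 intrinsics, pixels), "k1" (the pictures are not rectified: a ray, as slopes to the right and down, at radius r is drawn at 1 + k1 r^2 times it, then the intrinsics apply), "camera_from_world" (4x4, takes a point from world to camera coordinates); the wrist camera has in their place "mount" (4x4, takes a point from camera to tool coordinates, whose origin is the TCP and whose axes are the flange's). Camera axes: x right, y down, z forward; pixel columns grow to the right and rows downward; lengths in m; the calibration is good to about 2 mm. A picture is of the moment at which its call begins: read the wrist's pose just before it. There is no depth.
- job.hand_in(): hands the job in, once; it reports no verdict.
The state is a dict: "clock": time; "joint_pos": joint angles; "qvel": joint speeds; "tau": joint torques, N m; "tcp_pos": TCP position; "orientation": TCP orientation; "wrist_force": force on the tool from outside, world axes, zero at the start; "ft_torque": the same for the moment, N m; "finger_gap": finger opening in m.
Only numpy, scipy, OpenCV 4.12 (cv2) and the standard library are available. Lean on these libraries where they do the work, as an engineer would, in place of code of your own. Each camera call takes 0.05 s, during which the arm holds its last target.

## Working session

There is one attempt and no reset: what is moved stays moved. The work goes in short steps, Python scripts to look and compute and a tool call to move; the robot and the scene stay as the last step left them, time stands still between calls to the robot, and variables do not carry over. Pictures are saved under pics/ and viewed, and the job is handed in when it is done.

Besides the shell and the picture viewer there is one more tool, called after "Request:" by a JSON object that holds its "fn" and its "kwargs", one argument or row to a line. move_arm: Moves the arm, as the interface text tells. Its arguments: {"type":"object","properties":{"commands":{"type":"array","items":{"type":"array"}},"newtons":{"type":"number"}},"required":["commands"]}

```bash
mkdir -p pics; cat > h.py <<'E'
import numpy as np, cv2
from workcell import env, eyes, job
def snap(n,f):
    s=env.get_state(); c=eyes.read_camera(n)
    if n=='wrist':
        w,x,y,z=s['orientation']
        from scipy.spatial.transform import Rotation as R
        T=np.eye(4);T[:3,:3]=R.from_quat([x,y,z,w]).as_matrix();T[:3,3]=s['tcp_pos']
        c['camera_from_world']=np.linalg.inv(T@c['mount'])
    cv2.imwrite('pics/'+f+'.png',c['frame'][:,:,::-1])
    np.savez('pics/'+f+'.npz',frame=c['frame'],mtx=c['mtx'],k1=c['k1'],T=c['camera_from_world'])
    return c
def load(f):
    return np.load('pics/'+f+'.npz')
def ray(d,uv):
    uv=np.atleast_2d(np.array(uv,float));K=d['mtx'];k=float(d['k1'])
    q=np.c_[(uv[:,0]-K[0,2])/K[0,0],(uv[:,1]-K[1,2])/K[1,1]]
    p=cv2.undistortPoints(uv.reshape(-1,1,2),K,np.array([k,0,0,0,0.])).reshape(-1,2)
    T=d['T'];R=T[:3,:3];o=-R.T@T[:3,3]
    return o,np.c_[p,np.ones(len(p))]@R
def toz(d,uv,z):
    o,v=ray(d,uv);return o+v*((z-o[2])/v[:,2])[:,None]
def proj(d,P):
    P=np.atleast_2d(P)@d['T'][:3,:3].T+d['T'][:3,3]
    q=P[:,:2]/P[:,2:];q=q*(1+float(d['k1'])*(q**2).sum(1))[:,None]
    return q@np.diag([d['mtx'][0,0],d['mtx'][1,1]])+d['mtx'][:2,2]
E
python3 - <<'E'
from h import *
for n in ['scene','top','wrist']:
    c=snap(n,n+'0');print(n,c['mtx'].tolist(),c['k1']);print(np.round(c['camera_from_world'],3).tolist())
print(env.get_state(), env.tcp_to_tips)
E
```

```text
scene [[541.9746978866132, 0.0, 322.7267968326642], [0.0, 541.9746978866132, 246.4999274142254], [0.0, 0.0, 1.0]] 0.04827455722803886
[[0.857, 0.516, 0.002, -0.582], [0.295, -0.488, -0.821, -0.088], [-0.423, 0.704, -0.571, 1.545], [0.0, 0.0, 0.0, 1.0]]
top [[604.1163967816769, 0.0, 325.2485582652005], [0.0, 604.1163967816769, 237.24304049983638], [0.0, 0.0, 1.0]] 0.027628535930482184
[[-0.009, -1.0, -0.002, 0.103], [-0.978, 0.009, -0.21, 0.605], [0.21, -0.0, -0.978, 1.22], [0.0, 0.0, 0.0, 1.0]]
wrist [[385.5611612609767, 0.0, 320.39345116241736], [0.0, 385.5611612609767, 240.42947794683138], [0.0, 0.0, 1.0]] -0.04003390895429182
[[0.255, -0.967, -0.001, -0.575], [-0.917, -0.243, 0.316, -0.04], [-0.306, -0.079, -0.949, 0.38], [0.0, 0.0, 0.0, 1.0]]
{'clock': 0.15, 'joint_pos': array([-1.45158033e+00,  3.13863003e-01,  4.52486745e-02,  1.30359671e+00,
       -4.99962322e-05,  1.43118300e+00]), 'qvel': array([ 0.00131272,  0.00077241,  0.00309672, -0.00086267,  0.00106691,
        0.00048942]), 'tau': array([ 1.74598503e-03, -4.81065702e+01,  2.98814106e+01,  1.38567179e-02,
       -2.00313448e-04,  8.46635743e-06]), 'tcp_pos': array([ 0.14709797, -0.55550185,  0.24959729]), 'orientation': array([-7.07576404e-04,  9.91637353e-01,  1.29053707e-01, -1.77828264e-05]), 'wrist_force': array([0.29628778, 0.77698949, 0.33408083]), 'ft_torque': array([ 0.043872  , -0.01023587,  0.02617771]), 'finger_gap': 0.08571240930400818} 0.019
```

```bash
ls pics
```

```text
scene0.npz
scene0.png
top0.npz
top0.png
wrist0.npz
wrist0.png
```

View pics/top0.png

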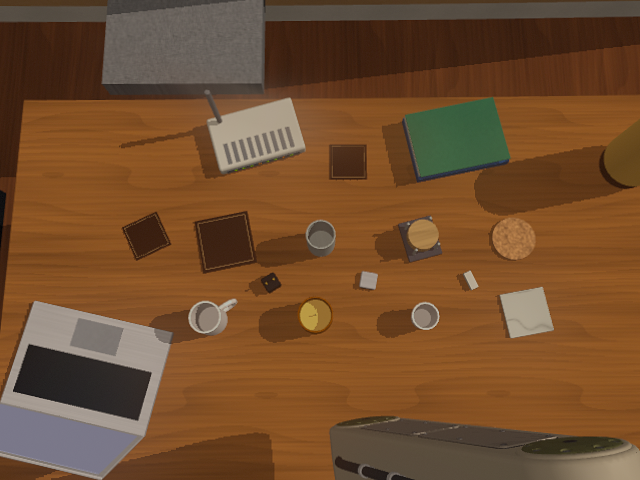

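View pics/scene0.png

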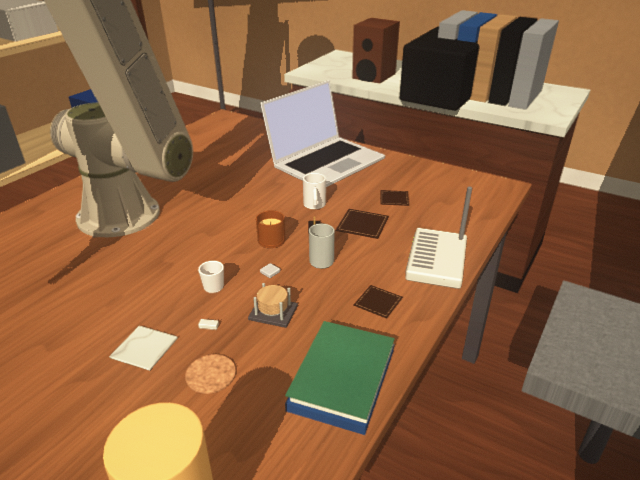

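View pics/wrist0.png

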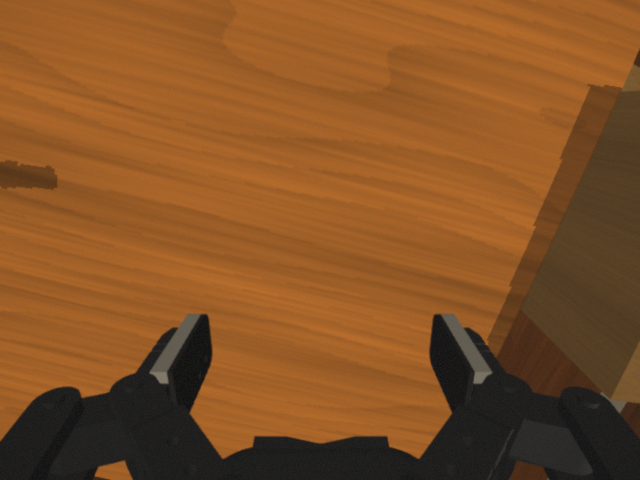

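The top view shows the large mat near (225,241), with two small decoy mats at (147,236) and (348,161). The other things are:
- mug (207,318), handle towards the upper right
- tumbler (320,238)
- candle (316,316)
- cup (425,316)
- caddy (421,238)
- round coaster (514,238)
- marble coaster (526,312)
- small clutter at (270,282), (368,281) and (471,281)

The scene view agrees with this.

```bash
python3 - <<'E'
from h import *
d=load('top0');f=d['frame'][:,:,::-1]
def crop(x,y,w,h,n,s=4):
    cv2.imwrite('pics/'+n+'.png',cv2.resize(f[y:y+h,x:x+w],None,fx=s,fy=s,interpolation=cv2.INTER_CUBIC))
crop(180,195,190,150,'tc1');crop(370,200,190,150,'tc2')
for n,p,z in [('mat',(225,241),.003),('tumblerrim',(321,234),.095),('cuprim',(425,316),.056),('mugrim',(205,318),.085),('caddy',(423,234),.054),('round',(514,238),.006),('sq',(526,312),.006),('candle',(316,316),.072)]:
    print(n,toz(d,p,z).round(3))
hsv=cv2.cvtColor(f,cv2.COLOR_BGR2HSV)
for p in [(225,241),(512,236),(520,310),(425,232),(405,230),(320,250),(200,300)]: print(p,hsv[p[1],p[0]])
E
```

```text
mat [[0.613 0.32  0.003]]
tumblerrim [[0.607 0.106 0.095]]
cuprim [[ 0.439 -0.109  0.056]]
mugrim [[0.436 0.343 0.085]]
caddy [[ 0.614 -0.112  0.054]]
round [[ 0.613 -0.321  0.006]]
sq [[ 0.45  -0.335  0.006]]
candle [[0.439 0.118 0.072]]
(225, 241) [ 11 174  60]
(512, 236) [ 15 157 164]
(520, 310) [ 18  45 174]
(425, 232) [ 17 146 157]
(405, 230) [ 9 76 67]
(320, 250) [16 72 78]
(200, 300) [ 14 189 139]
```

View pics/tc1.png

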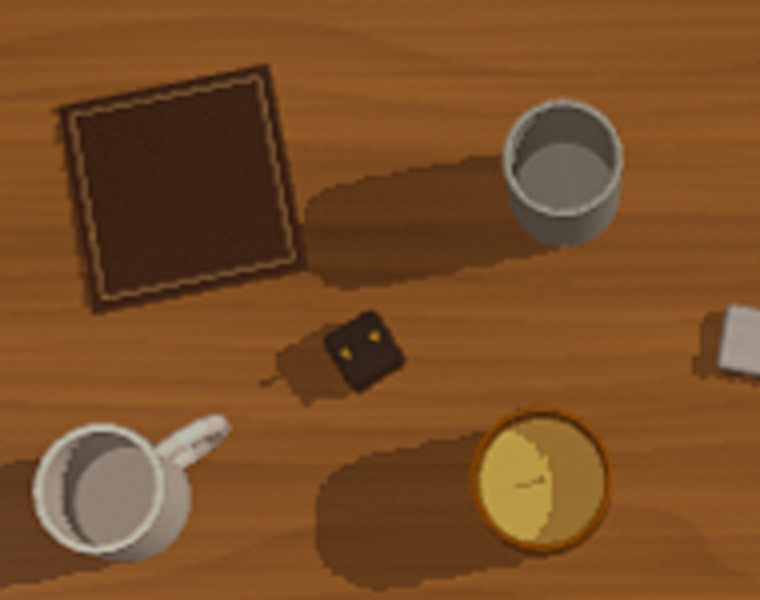

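View pics/tc2.png

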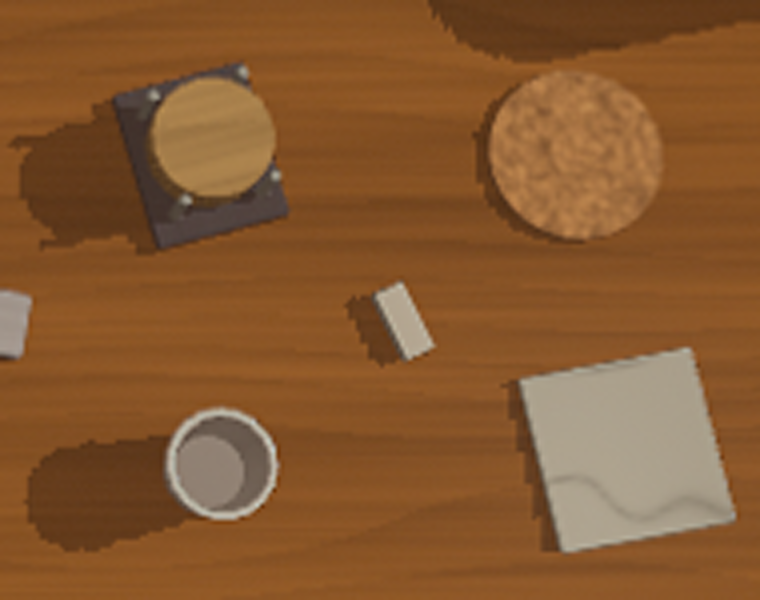

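```bash
python3 - <<'E'
from h import *
d=load('top0')
def c(pts,x0,y0): return (np.array(pts,float)+.5)/4-.5+[x0,y0]
A=lambda p:c(p,180,195); B=lambda p:c(p,370,200)
def rect(n,p,z):
    w=toz(d,p,z)[:,:2]; e=np.roll(w,-1,0)-w
    print(n,'centre',w.mean(0).round(4),'edges',np.linalg.norm(e,axis=1).round(4),'dir deg',np.degrees(np.arctan2(e[:,1],e[:,0])).round(1))
rect('mat',A([(268,66),(305,268),(95,313),(60,107)]),.003)
rect('sq',B([(691,348),(736,520),(563,552),(520,379)]),.006)
rect('pins',B([(243,72),(276,175),(186,200),(153,95)]),.058)
def circ(n,p,z):
    w=toz(d,p,z)[:,:2];print(n,((w[0]+w[1])/2).round(4),((w[2]+w[3])/2).round(4),np.linalg.norm(w[0]-w[1]).round(4),np.linalg.norm(w[2]-w[3]).round(4))
def box(F,x0,x1,y0,y1): return F([(x0,(y0+y1)/2),(x1,(y0+y1)/2),((x0+x1)/2,y0),((x0+x1)/2,y1)])
circ('tumbler',box(A,502,623,99,216),.095)
circ('mug',box(A,34,164,423,555),.085)
circ('cup',box(B,166,278,406,521),.056)
circ('coaster',box(B,149,276,78,200),.054)
circ('round',box(B,488,664,70,240),.006)
circ('candle',box(A,472,609,407,556),.072)
m=toz(d,A([(99,489)]),.085)[0]
for z in (.07,.085,.05):
  h=toz(d,A([(222,428)]),z)[0];v=h-m;print('handle',z,np.linalg.norm(v[:2]),np.degrees(np.arctan2(v[1],v[0])))
# auto masks check
f=d['frame'][:,:,::-1];g=cv2.cvtColor(f,cv2.COLOR_BGR2HSV)
mk=((g[:,:,2]<80)&(g[:,:,0]<14)).astype(np.uint8)
mk=((g[:,:,1]<75)&(g[:,:,2]>130)).astype(np.uint8)
for ct in cv2.findContours(mk,cv2.RETR_EXTERNAL,cv2.CHAIN_APPROX_NONE)[0]:
    if cv2.contourArea(ct)>300: print(cv2.boundingRect(ct),cv2.contourArea(ct))
E
```

```text
mat centre [0.6117 0.3199] edges [0.1176 0.1175 0.1191 0.1181] dir deg [-169.   101.8   11.4  -78.9]
sq centre [ 0.4499 -0.3357] edges [0.094  0.0948 0.0942 0.0951] dir deg [-170.2   99.9    9.9  -80.2]
pins centre [ 0.6139 -0.1123] edges [0.0585 0.0501 0.0595 0.0503] dir deg [-165.2  105.2   15.   -75.9]
tumbler [0.6066 0.1075] [0.6068 0.1075] 0.0628 0.0622
mug [0.4387 0.3441] [0.4389 0.3441] 0.0659 0.0667
cup [ 0.4397 -0.109 ] [ 0.4398 -0.109 ] 0.0581 0.0595
coaster [ 0.6127 -0.1119] [ 0.6129 -0.1119] 0.0679 0.067
round [ 0.6122 -0.3203] [ 0.6126 -0.3203] 0.0969 0.0965
candle [0.4414 0.1202] [0.4416 0.1202] 0.0704 0.0761
handle 0.07 0.06743503952257443 -61.75182916303011
handle 0.085 0.06870069297411328 -63.81642038677188
handle 0.05 0.06588965577451991 -58.881019253088105
(572, 447, 68, 33) 1394.5
(412, 302, 28, 28) 562.0
(0, 301, 171, 179) 21598.5
(188, 299, 49, 35) 1023.0
(500, 287, 54, 51) 1862.0
(207, 98, 98, 73) 4494.5
```

Request:
{"fn": "move_arm", "kwargs": {
  "commands": [
    [[0.583,0.554,0],[0,0,1],1],
    [[0.583,0.554,0],[0,0,1],1],
    [[0.583,0.554,0],[0,0,1],1],
    [[0.583,0.554,0],[0,0,1],1],
    [[0.583,0.554,0],[0,0,1],1]
  ],
  "newtons": 30
}}

```text
clock: 0.65
tcp_pos: [0.2644, -0.444, 0.25]
orientation: [-0.0, 0.886, 0.463, 0.0]
wrist_force: [0.3, 0.3, 0.5]
finger_gap: 0.0852
```

```bash
python3 - <<'E'
from h import *
d=load('wrist0');c=eyes.read_camera('wrist');M=c['mount'];print(M.round(4).tolist())
# pad tip corner: intersect rays with plane y=+-0.0428 in tool coords
for uv,y in [((210,315),.0428),((210,315),-.0428),((431,315),-.0428),((431,315),.0428),((210,350),.0428),((210,350),-.0428)]:
    p=cv2.undistortPoints(np.array([[uv]],float),d['mtx'],np.array([float(d['k1']),0,0,0,0])).ravel()
    v=M[:3,:3]@np.r_[p,1];o=M[:3,3];s=(y-o[1])/v[1];print(uv,y,(o+s*v).round(4),s)
s=env.get_state();print(s['joint_pos'],s['tcp_pos'],s['orientation'])
E
```

```text
[[-0.0007, -0.9486, -0.3166, 0.0812], [1.0, -0.0009, 0.0003, 0.0003], [-0.0006, -0.3166, 0.9486, -0.1225], [0.0, 0.0, 0.0, 1.0]]
(210, 315) 0.0428 [ 0.1552  0.0428 -0.2536] -0.1478512962415917
(210, 315) -0.0428 [ 0.0062 -0.0428  0.0105] 0.1498572183694872
(431, 315) -0.0428 [ 0.1561 -0.0428 -0.255 ] -0.14938212094860906
(431, 315) 0.0428 [0.0074 0.0428 0.0082] 0.14738255826365407
(210, 350) 0.0428 [ 0.1679  0.0428 -0.2491] -0.14754698661412424
(210, 350) -0.0428 [-0.0067 -0.0428  0.0059] 0.14954878012474696
[-1.18341799  0.19871536 -0.10537891  1.2689153   0.00280155  0.98690238] [ 0.267001   -0.44056571  0.25023134] [-0.00096387  0.88437751  0.46676893  0.00150257]
```

Request:
{"fn": "move_arm", "kwargs": {
  "commands": [
    [[0.583,0.554,0],[0,0,1],1],
    [[0.583,0.554,0],[0,0,1],1],
    [[0.583,0.554,0],[0,0,1],1],
    [[0.583,0.554,0],[0,0,1],1],
    [[0.583,0.554,0],[0,0,1],1]
  ]
}}

```text
clock: 1.2
tcp_pos: [0.381, -0.3333, 0.2501]
orientation: [-0.0, 0.675, 0.738, 0.0]
wrist_force: [0.3, 0.1, -0.1]
finger_gap: 0.0851
```

Request:
{"fn": "move_arm", "kwargs": {
  "commands": [
    [[0.583,0.554,0],[0,0,1],1],
    [[0.583,0.554,0],[0,0,1],1],
    [[0.583,0.554,0],[0,0,1],1],
    [[0.583,0.554,0],[0,0,1],1],
    [[0.583,0.554,0],[0,0,1],1]
  ]
}}

```text
clock: 1.7
tcp_pos: [0.4976, -0.2225, 0.2501]
orientation: [-0.0, 0.382, 0.924, 0.0]
wrist_force: [-0.2, -0.2, -0.2]
finger_gap: 0.0852
```

Request:
{"fn": "move_arm", "kwargs": {
  "commands": [
    [[0.583,0.554,-0.2],[0,0,1],1],
    [[0.583,0.554,-0.2],[0,0,1],1],
    [[0.583,0.554,-0.2],[0,0,1],1],
    [[0.583,0.554,-0.2],[0,0,1],1],
    [[0.583,0.554,-0.2],[0,0,1],1]
  ]
}}

```text
clock: 2.2
tcp_pos: [0.6142, -0.1118, 0.2096]
orientation: [-0.0, 0.043, 0.999, 0.0]
wrist_force: [0.9, 0.1, 0.9]
finger_gap: 0.0855
```

Request:
{"fn": "move_arm", "kwargs": {
  "commands": [
    [[0,0,-0.3],[0,0,1],1],
    [[0,0,-0.3],[0,0,1],1],
    [[0,0,-0.2],[0,0,0.5],1],
    [[0,0,0],[0,0,0],1]
  ]
}}

```text
clock: 2.6
tcp_pos: [0.6126, -0.1123, 0.1764]
orientation: [-0.002, -0.129, 0.992, 0.001]
wrist_force: [-0.3, 0.4, 0.1]
finger_gap: 0.0854
```

```bash
python3 - <<'E'
from h import *
c=snap('wrist','w1')
s=env.get_state();print(s['joint_pos'],s['tcp_pos'],s['orientation'])
E
```

```text
[-3.10353864e-01  4.36102295e-01  4.66162054e-02  1.18338238e+00
  6.68836427e-05 -5.67236048e-01] [ 0.6129967  -0.11256545  0.17741519] [-9.23710982e-04 -1.28088129e-01  9.91762248e-01  4.70447578e-04]
```

View pics/w1.png

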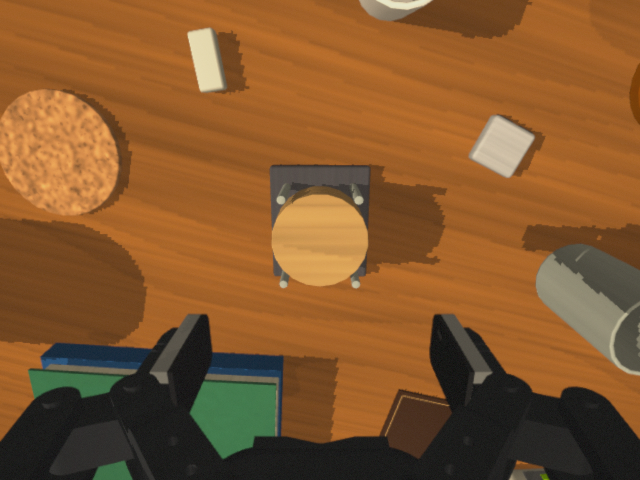

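The wrist view has the coaster centred near (320,237), with pins at (281,200), (358,200), (356,284) and (284,284). The jaws are square to the caddy.

```bash
python3 - <<'E'
from h import *
d=load('w1');f=d['frame'][:,:,::-1];g=cv2.cvtColor(f,cv2.COLOR_BGR2HSV)
w=toz(d,[(272,238),(368,238),(320,187),(320,286)],.054);print(w.round(4),w[:2].mean(0),w[2:].mean(0))
p=toz(d,[(281,200),(358,200),(356,284),(284,284)],.058)[:,:2];print(p.mean(0),[np.degrees(np.arctan2(*(p[1]-p[0])[::-1])),np.degrees(np.arctan2(*(p[2]-p[3])[::-1]))])
w=toz(d,[(0,150),(118,150)],.006);print(w)
E
```

```text
[[ 0.6193 -0.1443  0.054 ]
 [ 0.603  -0.0822  0.054 ]
 [ 0.5779 -0.122   0.054 ]
 [ 0.6452 -0.1043  0.054 ]] [ 0.61116052 -0.11326334  0.054     ] [ 0.61156775 -0.1131633   0.054     ]
[ 0.61365774 -0.11277648] [np.float64(104.75499594326614), np.float64(104.73247988047832)]
[[ 0.62003189 -0.36394832  0.006     ]
 [ 0.59758204 -0.27389594  0.006     ]]
```

Request:
{"fn": "move_arm", "kwargs": {
  "commands": [
    [[0,0,-0.7],[0,0,0],1],
    [[0,0,-0.7],[0,0,0],1],
    [[0,0,-0.7],[0,0,0],1],
    [[0,0,-0.5],[0,0,0],1],
    [[0,0,-0.35],[0,0,0],1]
  ]
}}

```text
clock: 3.15
tcp_pos: [0.6131, -0.1128, 0.0592]
orientation: [-0.001, -0.128, 0.992, 0.0]
wrist_force: [-0.4, -1.8, -0.4]
finger_gap: 0.0854
```

Request:
{"fn": "move_arm", "kwargs": {
  "commands": [
    [[0,0,0],[0,0,0],1],
    [[0,0,0],[0,0,0],0.5],
    [[0,0,0],[0,0,0],0.3],
    [[0,0,0],[0,0,0],0.2],
    [[0,0,0],[0,0,0],0.1]
  ],
  "newtons": 25
}}

```text
clock: 3.65
tcp_pos: [0.6143, -0.113, 0.0614]
orientation: [0.001, -0.129, 0.992, -0.0]
wrist_force: [0.1, 0.7, 0.4]
finger_gap: 0.0641
```

```bash
python3 - <<'E'
from h import *
c=snap('wrist','w2')
s=env.get_state();print(s['wrist_force'],s['finger_gap'],s['tcp_pos'])
E
```

```text
[0.72354317 0.06703673 0.83713779] 0.06402035936358244 [ 0.61415893 -0.11289222  0.06120052]
```

View pics/w2.png

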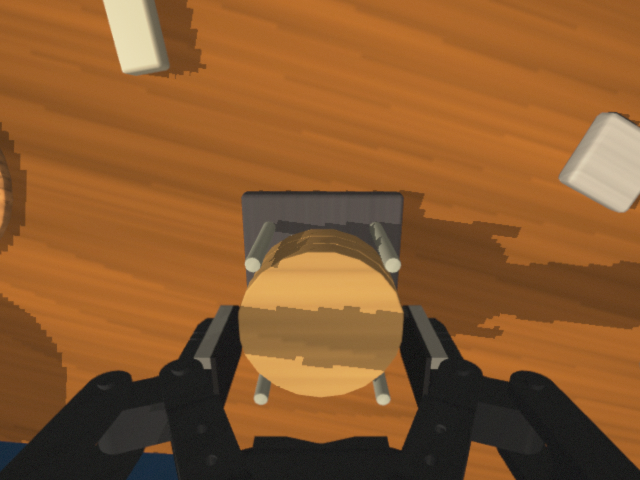

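The coaster sits between the pads at (321,322), clear of the pins. Now lifting.

Request:
{"fn": "move_arm", "kwargs": {
  "commands": [
    [[0,0,0],[0,0,0],-1],
    [[0,0,0.1],[0,0,0],-1],
    [[0,0,0.3],[0,0,0],-1],
    [[0,0,0.5],[0,0,0],-1],
    [[0,0,0.5],[0,0,0],-1]
  ],
  "newtons": 30
}}

```text
clock: 4.2
tcp_pos: [0.6132, -0.1126, 0.1174]
orientation: [-0.0, -0.129, 0.992, 0.0]
wrist_force: [0.7, -0.0, -0.1]
finger_gap: 0.0635
```

Request:
{"fn": "move_arm", "kwargs": {
  "commands": [
    [[0,0,0.8],[0,0,0],-1],
    [[0,0,0.6],[0,0,0],-1],
    [[0,0,0],[0,0,0],-1]
  ]
}}

```text
clock: 4.5
tcp_pos: [0.6158, -0.1134, 0.1775]
orientation: [0.004, -0.129, 0.992, -0.002]
wrist_force: [0.6, -0.0, -0.4]
finger_gap: 0.064
```

```bash
python3 - <<'E'
from h import *
c=snap('wrist','w3')
s=env.get_state();print(s['wrist_force'],s['finger_gap'],s['tcp_pos'])
E
```

```text
[-0.16701336  0.35378188 -0.0840504 ] 0.0639140049482497 [ 0.61491237 -0.11307675  0.17513649]
```

View pics/w3.png

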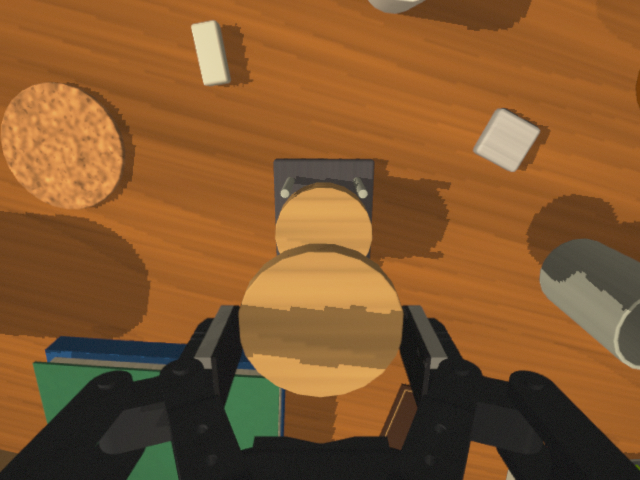

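The top coaster is held level at about (321,322), and the next coaster has risen in the caddy at (323,230).

```bash
python3 - <<'E'
from h import *
d=load('w3');M=eyes.read_camera('wrist')['mount']
e=dict(mtx=d['mtx'],k1=d['k1'],T=np.linalg.inv(M))
for dz in (.004,.006,.008):
    w=toz(e,[(240,318),(403,318),(321,243),(321,397)],dz);print(dz,w.round(4).tolist())
    w=toz(e,[(240,318),(403,318),(321,250),(321,397)],dz);print(dz,w[2:,0].mean(), w[3,0]-w[2,0])
s=env.get_state();print(s['tcp_pos'],s['orientation'])
E
```

```text
0.004 [[0.0087, -0.0304, 0.004], [0.0087, 0.0303, 0.004], [0.0382, -0.0002, 0.004], [-0.0274, -0.0003, 0.004]]
0.004 0.004108098369384364 -0.06309719729412577
0.006 [[0.0076, -0.0309, 0.006], [0.0076, 0.0308, 0.006], [0.0376, -0.0002, 0.006], [-0.0292, -0.0003, 0.006]]
0.006 0.0028838976883604345 -0.06409501647332183
0.008 [[0.0064, -0.0314, 0.008], [0.0064, 0.0312, 0.008], [0.0369, -0.0002, 0.008], [-0.0309, -0.0003, 0.008]]
0.008 0.0016596970073364942 -0.06509283565251789
[ 0.61388428 -0.1127743   0.17323301] [ 7.72529769e-04 -1.29025485e-01  9.91640932e-01 -2.97522571e-04]
```

Request:
{"fn": "move_arm", "kwargs": {
  "commands": [
    [[0,0.6,0.1],[0,0,0],-1],
    [[0,0.9,0],[0,0,0],-1],
    [[0,0.9,0],[0,0,0],-1],
    [[0,0.9,0],[0,0,0],-1],
    [[0,0.9,0],[0,0,0],-1]
  ]
}}

```text
clock: 5.1
tcp_pos: [0.6123, 0.0566, 0.1745]
orientation: [-0.002, -0.129, 0.992, 0.0]
wrist_force: [0.4, 0.1, 0.0]
finger_gap: 0.0636
```

Request:
{"fn": "move_arm", "kwargs": {
  "commands": [
    [[0,0.9,0],[0,0,0],-1],
    [[0,0.9,0],[0,0,0],-1],
    [[0,0.9,0],[0,0,0],-1],
    [[0,0.9,0],[0,0,0],-1],
    [[0,0.9,0],[0,0,0],-1]
  ]
}}

```text
clock: 5.6
tcp_pos: [0.6123, 0.2365, 0.1744]
orientation: [-0.002, -0.129, 0.992, -0.0]
wrist_force: [0.4, -0.2, -0.3]
finger_gap: 0.0641
```

Request:
{"fn": "move_arm", "kwargs": {
  "commands": [
    [[0,0.9,0],[0,0,0],-1],
    [[0,0.9,0],[0,0,0],-1],
    [[0,0.3,0],[0,0,-0.3],-1],
    [[0,0,0],[0,0,0],-1],
    [[0,0,0],[0,0,0],-1]
  ]
}}

```text
clock: 6.1
tcp_pos: [0.6127, 0.3188, 0.1747]
orientation: [-0.001, -0.109, 0.994, -0.001]
wrist_force: [-0.4, -0.3, 0.1]
finger_gap: 0.0635
```

```bash
python3 - <<'E'
from h import *
c=snap('wrist','w4')
s=env.get_state();print(s['wrist_force'],s['finger_gap'],s['tcp_pos'],s['orientation'])
E
```

```text
[0.44425456 0.01524809 0.71162026] 0.06380254975108798 [0.61306282 0.31828177 0.17515363] [-1.04193348e-03 -1.08335484e-01  9.94113753e-01 -4.27390768e-04]
```

View pics/w4.png

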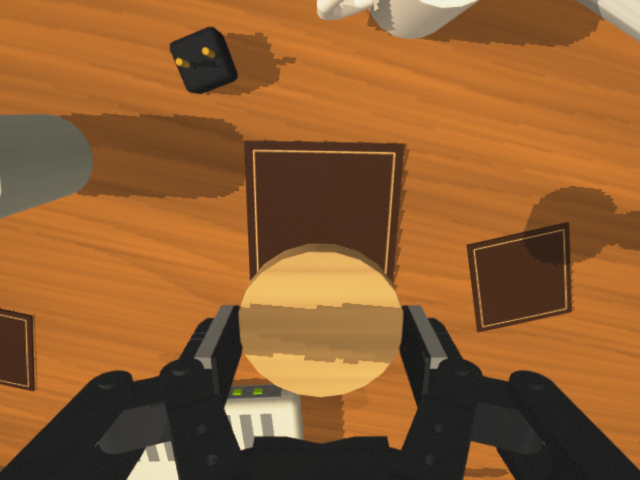

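Request:
{"fn": "move_arm", "kwargs": {
  "commands": [
    [[0,0.04,-0.7],[0,0,0],-1],
    [[0,0,-0.9],[0,0,0],-1],
    [[0,0,-0.9],[0,0,0],-1],
    [[0,0,-0.7],[0,0,0],-1],
    [[0,0,-0.4],[0,0,0],-1]
  ]
}}

```text
clock: 6.65
tcp_pos: [0.612, 0.3183, 0.0291]
orientation: [-0.002, -0.107, 0.994, -0.001]
wrist_force: [0.8, -0.7, -0.8]
finger_gap: 0.0639
```

Request:
{"fn": "move_arm", "kwargs": {
  "commands": [
    [[0,0,-0.2],[0,0,0],-1],
    [[0,0,0],[0,0,0],-1],
    [[0,0,0],[0,0,0],-1]
  ]
}}

```text
clock: 6.95
tcp_pos: [0.6144, 0.3204, 0.0254]
orientation: [0.001, -0.108, 0.994, 0.0]
wrist_force: [-1.3, 0.1, -1.0]
finger_gap: 0.0638
```

```bash
python3 - <<'E'
from h import *
c=snap('wrist','w5');snap('top','t5')
s=env.get_state();print(s['wrist_force'],s['finger_gap'],s['tcp_pos'],s['orientation'])
E
```

```text
[ 0.81748298  1.29771984 -0.64418312] 0.06378446753548167 [0.61456724 0.32098531 0.02585132] [ 1.16128743e-03 -1.08106753e-01  9.94138554e-01  3.40736897e-04]
```

View pics/w5.png

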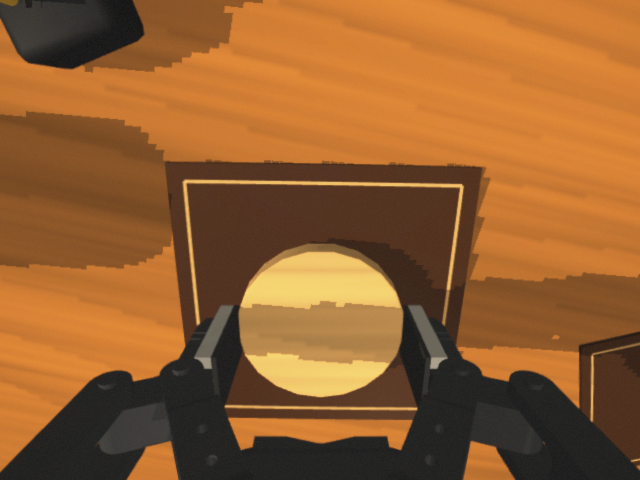

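Request:
{"fn": "move_arm", "kwargs": {
  "commands": [
    [[0,0,-0.06],[0,0,0],-1],
    [[0,0,0],[0,0,0],-1]
  ]
}}

```text
clock: 7.25
tcp_pos: [0.6137, 0.321, 0.0223]
orientation: [0.0, -0.108, 0.994, 0.0]
wrist_force: [-1.0, 0.1, 0.1]
finger_gap: 0.0636
```

Request:
{"fn": "move_arm", "kwargs": {
  "commands": [
    [[0,0,-0.05],[0,0,0],-1],
    [[0,0,0],[0,0,0],-1]
  ]
}}

```text
clock: 7.45
tcp_pos: [0.6138, 0.3211, 0.0215]
orientation: [0.001, -0.108, 0.994, 0.0]
wrist_force: [-2.6, -1.5, 6.5]
finger_gap: 0.0639
```

```bash
python3 - <<'E'
from h import *
for i in range(3):
    c=snap('top','t6')
    s=env.get_state();print(s['wrist_force'],s['finger_gap'],s['tcp_pos'],s['orientation'])
f=c['frame'][:,:,::-1]
cv2.imwrite('pics/t6c.png',cv2.resize(f[195:300,170:290],None,fx=5,fy=5,interpolation=cv2.INTER_CUBIC))
E
```

```text
[-2.22436324 -1.01170145  7.0093135 ] 0.06399491840762331 [0.61379645 0.32110527 0.02153166] [ 6.35820321e-04 -1.08375808e-01  9.94109789e-01  8.34918256e-05]
[-1.63398109 -1.36476465  7.33198673] 0.06381673695302442 [0.61378194 0.32109766 0.0215325 ] [ 6.27407535e-04 -1.08369081e-01  9.94110528e-01  7.82110119e-05]
[-2.73722957 -0.53823933  7.59885288] 0.06396799404171842 [0.6138015  0.32110037 0.02155736] [ 6.46339805e-04 -1.08358010e-01  9.94111722e-01  9.57927008e-05]
```

View pics/t6c.png

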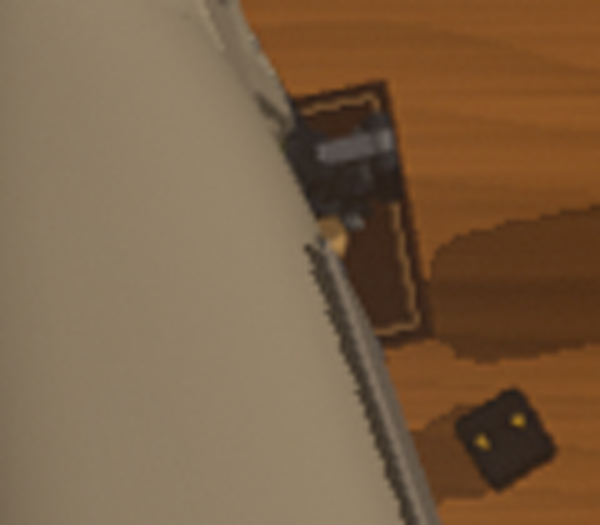

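```bash
python3 - <<'E'
from h import *
c=snap('wrist','w6');d=load('w6')
s=env.get_state();print(s['tcp_pos'])
cv2.imwrite('pics/w6c.png',cv2.resize(c['frame'][130:450,130:510,::-1],None,fx=2,fy=2,interpolation=cv2.INTER_CUBIC))
E
```

```text
[0.6137741  0.32112596 0.02155811]
```

View pics/w6c.png

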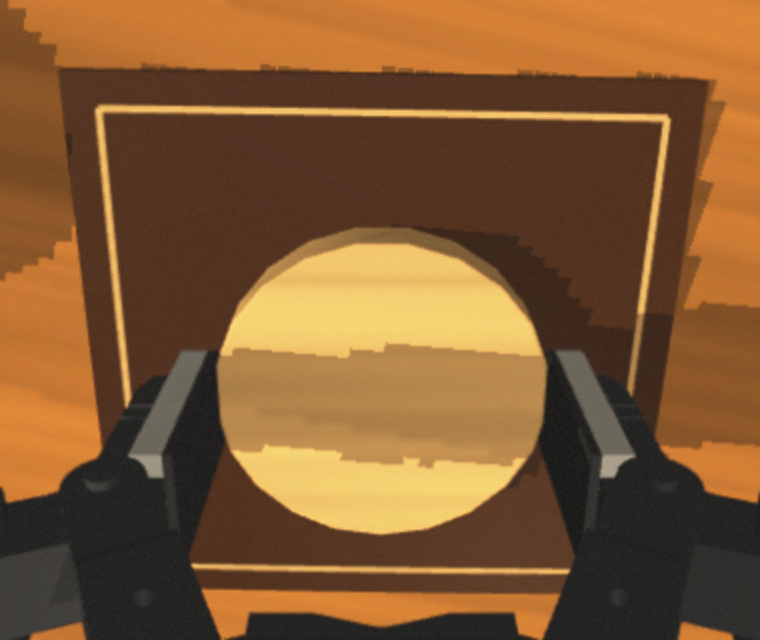

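```bash
python3 - <<'E'
from h import *
d=load('w6')
c=lambda p:(np.array(p,float)+.5)/2-.5+130
from scipy.spatial.transform import Rotation as R
ang=np.radians(-180+2*np.degrees(np.arctan2(.994,-.1084)));ax=np.array([np.cos(ang),np.sin(ang)])  # forward tool -x
t=np.array([.6138,.3211])
def tf(w):
    e=w[:,:2]-t; return np.c_[e@ax,e@[-ax[1],ax[0]]].round(4)
print(np.degrees(ang))
print('mat far/near edges',tf(toz(d,c([(383,75),(383,588)]),.003)))
print('mat L/R at row', tf(toz(d,c([(70,170),(698,170)]),.003)),tf(toz(d,c([(96,360),(668,360)]),.003)))
print('coaster top/bot/left/right',tf(toz(d,c([(383,241),(383,534),(218,388),(547,388)]),.013)))
E
```

```text
12.447515296949518
mat far/near edges [[-0.0623 -0.0001]
 [ 0.0555 -0.0001]]
mat L/R at row [[-0.0446 -0.0596]
 [-0.0445  0.0597]] [[-0.0041 -0.0595]
 [-0.004   0.0588]]
coaster top/bot/left/right [[-0.0339 -0.0001]
 [ 0.0313 -0.0002]
 [-0.0036 -0.0322]
 [-0.0035  0.0317]]
```

Relative to the mat's edges in this view, the coaster is about 2 mm too far along +x. I'll lift it slightly, shift it, put it down and release.

Request:
{"fn": "move_arm", "kwargs": {
  "commands": [
    [[0,0,0.08],[0,0,0],-1],
    [[-0.045,-0.01,0],[0,0,0],-1],
    [[0,0,0],[0,0,0],-1],
    [[0,0,-0.06],[0,0,0],-1],
    [[0,0,0],[0,0,0],-1]
  ]
}}

```text
clock: 8.15
tcp_pos: [0.6117, 0.3206, 0.0215]
orientation: [0.0, -0.108, 0.994, 0.0]
wrist_force: [-2.5, 0.1, 6.0]
finger_gap: 0.0638
```

Request:
{"fn": "move_arm", "kwargs": {
  "commands": [
    [[0,0,0],[0,0,0],0.5],
    [[0,0,0],[0,0,0],0.7],
    [[0,0,0],[0,0,0],1],
    [[0,0,0],[0,0,0],1],
    [[0,0,0],[0,0,0],1]
  ]
}}

```text
clock: 8.65
tcp_pos: [0.6116, 0.3204, 0.0203]
orientation: [-0.0, -0.108, 0.994, -0.0]
wrist_force: [-0.7, 0.2, -0.0]
finger_gap: 0.0852
```

Request:
{"fn": "move_arm", "kwargs": {
  "commands": [
    [[0,0,0.3],[0,0,0],1],
    [[0,0,0.8],[0,0,0],1],
    [[0,0,1],[0,0,0],1],
    [[0,0,1],[0,0,0],1],
    [[0,0,0.9],[0,0,0],1]
  ]
}}

```text
clock: 9.15
tcp_pos: [0.6119, 0.3206, 0.1839]
orientation: [0.001, -0.108, 0.994, 0.0]
wrist_force: [0.6, 1.2, 0.6]
finger_gap: 0.0856
```

Request:
{"fn": "move_arm", "kwargs": {
  "commands": [
    [[0,0,0],[0,0,0],1],
    [[0,0,0],[0,0,0],1]
  ]
}}

```text
clock: 9.35
tcp_pos: [0.6126, 0.3208, 0.183]
orientation: [0.002, -0.108, 0.994, 0.001]
wrist_force: [-1.0, 0.1, -0.0]
finger_gap: 0.0854
```

```bash
python3 - <<'E'
from h import *
c=snap('wrist','w7')
cv2.imwrite('pics/w7c.png',cv2.resize(c['frame'][100:380,170:490,::-1],None,fx=2.5,fy=2.,interpolation=cv2.INTER_CUBIC))
s=env.get_state();print(s['wrist_force'],s['finger_gap'],s['tcp_pos'],s['orientation'])
E
```

```text
[-0.14630101 -0.05611005 -0.23770578] 0.08546659712684214 [0.61169547 0.3204805  0.18115836] [ 2.94446314e-04 -1.08240226e-01  9.94124719e-01  9.54650478e-05]
```

View pics/w7.png

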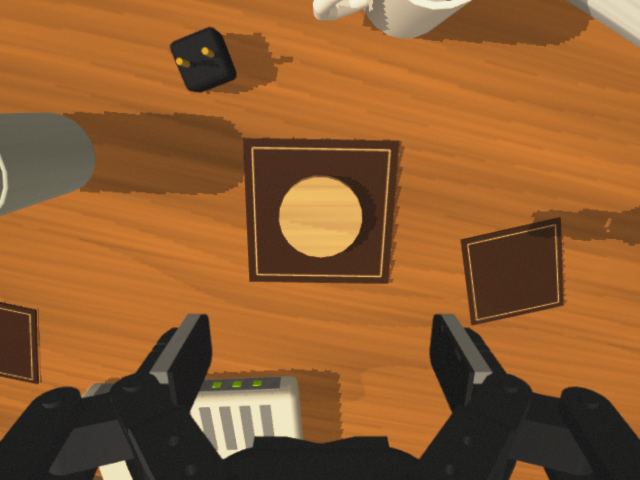

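The coaster lies flat on the mat at (320,217). Measuring both, and planning the cup grasp.

```bash
python3 - <<'E'
from h import *
d=load('w7');f=d['frame'][:,:,::-1].copy();g=cv2.cvtColor(f,cv2.COLOR_BGR2HSV)
m=(g[:,:,2]>150).astype(np.uint8);m[:160]=0;m[270:]=0;m[:,:265]=0;m[:,375:]=0
ct=max(cv2.findContours(m,cv2.RETR_EXTERNAL,cv2.CHAIN_APPROX_NONE)[0],key=cv2.contourArea)
e=cv2.fitEllipse(ct);print(e,toz(d,e[0],.013))
p=ct.reshape(-1,2);w=toz(d,p,.013)[:,:2].astype(np.float32);print('circle',cv2.minEnclosingCircle(w))
cor=np.array([(243,139),(401,141),(390,283),(250,281)],float)
w=toz(d,cor,.003)[:,:2];print(w.mean(0),np.linalg.norm(np.roll(w,-1,0)-w,axis=1))
dk=((g[:,:,2]<110)&(g[:,:,0]<12)).astype(np.uint8)*255
cv2.imwrite('pics/dk.png',dk)
st=np.array([(252,147),(397,149),(387,276),(257,274)],float)
w=toz(d,st,.003)[:,:2];print(w.mean(0),np.linalg.norm(np.roll(w,-1,0)-w,axis=1))
E
```

```text
((320.01373291015625, 216.51992797851562), (79.58547973632812, 82.23921203613281), 95.18362426757812) [[0.61007328 0.31957328 0.013     ]]
circle ((0.6112219095230103, 0.31972405314445496), 0.03294312208890915)
[0.61144588 0.32069805] [0.12065169 0.11896812 0.12049421 0.118537  ]
[0.61078231 0.32241484] [0.11138283 0.10637755 0.11114437 0.10597357]
```

Request:
{"fn": "move_arm", "kwargs": {
  "commands": [
    [[-0.391,-0.976,0],[0,0,0],1],
    [[-0.391,-0.976,0],[0,0,0],1],
    [[-0.391,-0.976,0],[0,0,0],1],
    [[-0.391,-0.976,0],[0,0,0],1],
    [[-0.391,-0.976,0],[0,0,0],1]
  ]
}}

```text
clock: 9.9
tcp_pos: [0.5314, 0.1239, 0.1789]
orientation: [-0.002, -0.108, 0.994, 0.0]
wrist_force: [0.6, 0.8, -0.2]
finger_gap: 0.0855
```

Request:
{"fn": "move_arm", "kwargs": {
  "commands": [
    [[-0.391,-0.976,0],[0,0,0],1],
    [[-0.391,-0.976,0],[0,0,0],1],
    [[-0.391,-0.976,0],[0,0,0],1],
    [[-0.391,-0.976,0],[0,0,0],1],
    [[-0.391,-0.976,0],[0,0,0],1]
  ]
}}

```text
clock: 10.4
tcp_pos: [0.4533, -0.0708, 0.1793]
orientation: [-0.001, -0.108, 0.994, 0.001]
wrist_force: [1.5, -0.1, 0.2]
finger_gap: 0.0853
```

Request:
{"fn": "move_arm", "kwargs": {
  "commands": [
    [[-0.391,-0.976,0],[0,0,0],1],
    [[0,0,0],[0,0,0],1],
    [[0,0,0],[0,0,0],1],
    [[0,0,0],[0,0,0],1]
  ]
}}

```text
clock: 10.8
tcp_pos: [0.4393, -0.1081, 0.1799]
orientation: [-0.001, -0.108, 0.994, 0.001]
wrist_force: [0.3, -0.8, 1.2]
finger_gap: 0.0857
```

```bash
python3 - <<'E'
from h import *
c=snap('wrist','w8')
s=env.get_state();print(s['finger_gap'],s['tcp_pos'],s['orientation'])
E
```

```text
0.08543971815572546 [ 0.43958289 -0.10786348  0.18010987] [-5.38614119e-04 -1.08986931e-01  9.94042902e-01  5.16883197e-04]
```

View pics/w8.png

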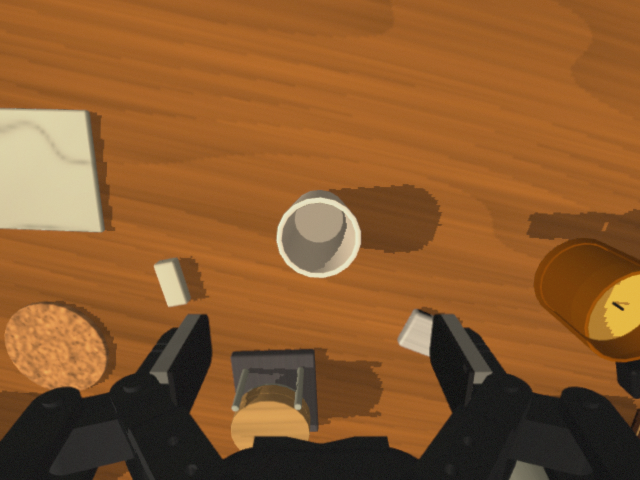

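The cup rim is at (319,237), between the jaws.

```bash
python3 - <<'E'
from h import *
d=load('w8')
w=toz(d,[(277,237),(361,237),(319,196),(319,277)],.056);print(w[:2].mean(0),w[2:].mean(0))
E
```

```text
[ 0.4380697  -0.10971642  0.056     ] [ 0.43869973 -0.10958162  0.056     ]
```

Request:
{"fn": "move_arm", "kwargs": {
  "commands": [
    [[0,-0.03,-0.6],[0,0,0],1],
    [[0,0,-0.9],[0,0,0],1],
    [[0,0,-0.9],[0,0,0],1],
    [[0,0,-0.7],[0,0,0],1],
    [[0,0,-0.35],[0,0,0],1]
  ]
}}

```text
clock: 11.35
tcp_pos: [0.4383, -0.1078, 0.0401]
orientation: [-0.002, -0.11, 0.994, 0.001]
wrist_force: [0.2, -0.7, -0.1]
finger_gap: 0.0856
```

Request:
{"fn": "move_arm", "kwargs": {
  "commands": [
    [[0,0,0],[0,0,0],0.6],
    [[0,0,0],[0,0,0],0.4],
    [[0,0,0],[0,0,0],0.25],
    [[0,0,0],[0,0,0],0],
    [[0,0,0],[0,0,0],-1]
  ],
  "newtons": 30
}}

```text
clock: 11.85
tcp_pos: [0.4406, -0.1103, 0.0436]
orientation: [0.001, -0.108, 0.994, -0.0]
wrist_force: [0.4, 0.8, 1.1]
finger_gap: 0.0561
```

Request:
{"fn": "move_arm", "kwargs": {
  "commands": [
    [[0,0,0],[0,0,0],-1],
    [[0,0,0],[0,0,0],-1]
  ]
}}

```text
clock: 12.05
tcp_pos: [0.4406, -0.1103, 0.0435]
orientation: [0.001, -0.108, 0.994, -0.0]
wrist_force: [1.1, 1.2, 6.0]
finger_gap: 0.0556
```

```bash
python3 - <<'E'
from h import *
c=snap('wrist','w9')
s=env.get_state();print(s['finger_gap'],s['tcp_pos'],s['wrist_force'])
E
```

```text
0.055494212126385674 [ 0.44063848 -0.11033897  0.04354217] [0.62270966 2.00139632 5.83316108]
```

View pics/w9.png

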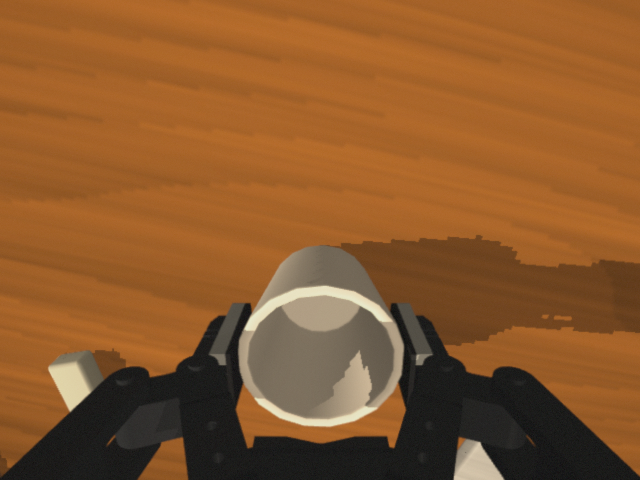

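The cup is gripped upright, rim at about (322,357). Now lifting.

Request:
{"fn": "move_arm", "kwargs": {
  "commands": [
    [[0,0,0.1],[0,0,0],-1],
    [[0,0,0.5],[0,0,0],-1],
    [[0,0,0.9],[0,0,0],-1],
    [[0,0,1],[0,0,0],-1],
    [[0,0,0.75],[0,0,0],-1]
  ]
}}

```text
clock: 12.6
tcp_pos: [0.4394, -0.1103, 0.1746]
orientation: [-0.0, -0.108, 0.994, -0.0]
wrist_force: [0.9, -0.3, -1.6]
finger_gap: 0.0558
```

Request:
{"fn": "move_arm", "kwargs": {
  "commands": [
    [[0.195,0.488,0],[0,0,0],-1],
    [[0.39,0.976,0],[0,0,0],-1],
    [[0.39,0.976,0],[0,0,0],-1],
    [[0.39,0.976,0],[0,0,0],-1],
    [[0.39,0.976,0],[0,0,0],-1]
  ]
}}

```text
clock: 13.1
tcp_pos: [0.5098, 0.0668, 0.1725]
orientation: [-0.001, -0.108, 0.994, -0.0]
wrist_force: [-0.3, -0.6, -0.9]
finger_gap: 0.056
```

Request:
{"fn": "move_arm", "kwargs": {
  "commands": [
    [[0.39,0.976,0],[0,0,0],-1],
    [[0.39,0.976,0],[0,0,0],-1],
    [[0.39,0.976,0],[0,0,0],-1],
    [[0.39,0.976,0],[0,0,0],-1],
    [[0.39,0.976,0],[0,0,0],-1]
  ]
}}

```text
clock: 13.6
tcp_pos: [0.5878, 0.262, 0.1721]
orientation: [-0.001, -0.108, 0.994, -0.0]
wrist_force: [1.2, -0.4, -1.7]
finger_gap: 0.056
```

Request:
{"fn": "move_arm", "kwargs": {
  "commands": [
    [[0.39,0.976,0],[0,0,0],-1],
    [[0.195,0.488,0],[0,0,0],-1],
    [[0,0,-0.7],[0,0,0],-1],
    [[0,0,-0.8],[0,0,0],-1],
    [[0,0,0],[0,0,0],-1]
  ]
}}

```text
clock: 14.1
tcp_pos: [0.6075, 0.3179, 0.1067]
orientation: [-0.005, -0.108, 0.994, -0.002]
wrist_force: [-0.8, -0.9, -2.4]
finger_gap: 0.0555
```

Request:
{"fn": "move_arm", "kwargs": {
  "commands": [
    [[0,0,0],[0,0,0],-1],
    [[0,0,0],[0,0,0],-1]
  ]
}}

```text
clock: 14.3
tcp_pos: [0.6122, 0.3193, 0.1145]
orientation: [0.001, -0.108, 0.994, 0.0]
wrist_force: [0.3, -0.3, -1.0]
finger_gap: 0.0562
```

```bash
python3 - <<'E'
from h import *
c=snap('wrist','w10')
s=env.get_state();print(s['finger_gap'],s['tcp_pos'],s['wrist_force'])
E
```

```text
0.05556819772282389 [0.6124502  0.31938674 0.11489887] [-0.47239102 -0.61031967 -1.0944559 ]
```

View pics/w10.png

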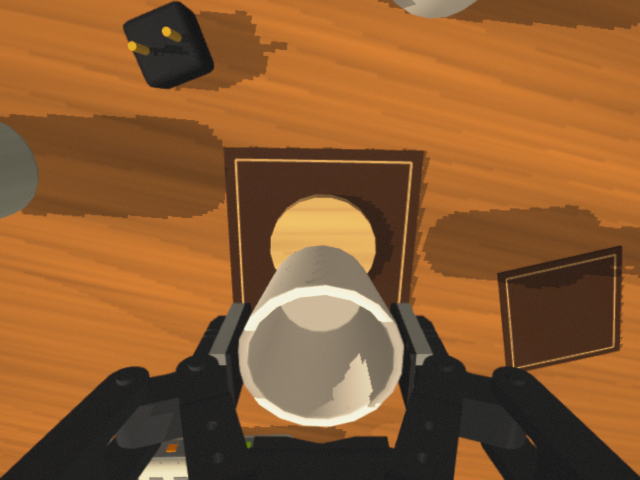

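```bash
python3 - <<'E'
from h import *
d=load('w10')
for z in (.125,.1275,.13):
    w=toz(d,[(239,350),(404,350),(322,285),(322,427)],z)[:,:2];print(z,w[:2].mean(0),w[2:].mean(0),np.linalg.norm(w[0]-w[1]),np.linalg.norm(w[2]-w[3]))
w=toz(d,[(270,240),(376,240)],.013)[:,:2];print(w.mean(0))
d=load('w9')
w=toz(d,[(239,350),(404,350),(322,285),(322,427)],.056)[:,:2];print(w[:2].mean(0),w[2:].mean(0),np.linalg.norm(w[0]-w[1]),np.linalg.norm(w[2]-w[3]))
E
```

```text
0.125 [0.6076126  0.31817446] [0.61201905 0.31931894] 0.056152638681155345 0.05783380045202145
0.1275 [0.60593152 0.31779724] [0.61023942 0.31891612] 0.05489686149229506 0.056540426372752715
0.13 [0.60425043 0.31742001] [0.60845978 0.3185133 ] 0.05364108430343483 0.05524705229348408
[0.60552389 0.31897167]
[ 0.43474375 -0.11172629] [ 0.43907113 -0.11059409] 0.05517028444230482 0.056821746780504945
```

Request:
{"fn": "move_arm", "kwargs": {
  "commands": [
    [[-0.03,0.01,-0.5],[0,0,0],-1],
    [[0,0,-0.5],[0,0,0],-1],
    [[0,0,-0.3],[0,0,0],-1],
    [[0,0,-0.1],[0,0,0],-1],
    [[0,0,0],[0,0,0],-1]
  ]
}}

```text
clock: 14.85
tcp_pos: [0.6106, 0.3197, 0.0576]
orientation: [0.0, -0.108, 0.994, 0.0]
wrist_force: [-0.2, -0.7, -1.3]
finger_gap: 0.056
```

Request:
{"fn": "move_arm", "kwargs": {
  "commands": [
    [[0,0,0],[0,0,0],-1],
    [[0,0,0],[0,0,0],-1]
  ]
}}

```text
clock: 15.05
tcp_pos: [0.6108, 0.32, 0.0577]
orientation: [0.001, -0.108, 0.994, 0.0]
wrist_force: [0.7, 0.5, -0.6]
finger_gap: 0.0558
```

Request:
{"fn": "move_arm", "kwargs": {
  "commands": [
    [[0,0,-0.04],[0,0,0],-1],
    [[0,0,0],[0,0,0],-1],
    [[0,0,0],[0,0,0],-1]
  ]
}}

```text
clock: 15.35
tcp_pos: [0.6109, 0.32, 0.0566]
orientation: [0.001, -0.108, 0.994, 0.0]
wrist_force: [-1.3, -0.9, 5.5]
finger_gap: 0.0559
```

Contact at 5.5 N. Releasing and backing off.

Request:
{"fn": "move_arm", "kwargs": {
  "commands": [
    [[0,0,0],[0,0,0],0.4],
    [[0,0,0],[0,0,0],0.6],
    [[0,0,0],[0,0,0],1],
    [[0,0,0],[0,0,0],1],
    [[0,0,0],[0,0,0],1]
  ]
}}

```text
clock: 15.85
tcp_pos: [0.61, 0.3197, 0.0549]
orientation: [-0.0, -0.108, 0.994, -0.0]
wrist_force: [-0.5, -0.8, 0.1]
finger_gap: 0.0856
```

Request:
{"fn": "move_arm", "kwargs": {
  "commands": [
    [[0,0,0.3],[0,0,0],1],
    [[0,0,0.6],[0,0,0],1],
    [[0,0,1],[0,0,0],1],
    [[0,0,1],[0,0,0],1],
    [[0,0,0.6],[0,0,0],1]
  ]
}}

```text
clock: 16.35
tcp_pos: [0.6112, 0.3202, 0.2]
orientation: [0.003, -0.108, 0.994, 0.001]
wrist_force: [-0.1, -0.3, 0.1]
finger_gap: 0.0854
```

Request:
{"fn": "move_arm", "kwargs": {
  "commands": [
    [[-0.4,-0.5,0],[0,0,-1],1],
    [[-0.8,-0.5,0],[0,0,-1],1],
    [[-0.8,0.3,0],[0,0,-1],1],
    [[-0.8,0.5,0],[0,0,-1],1],
    [[-0.8,0.5,0],[0,0,-1],1]
  ]
}}

```text
clock: 16.85
tcp_pos: [0.4653, 0.3317, 0.1964]
orientation: [0.001, 0.242, 0.97, 0.001]
wrist_force: [0.3, 1.1, -0.2]
finger_gap: 0.0856
```

```bash
python3 - <<'E'
from h import *
c=snap('top','t11')
f=c['frame'][:,:,::-1]
cv2.imwrite('pics/t11c.png',cv2.resize(f[195:345,170:360],None,fx=4,fy=4,interpolation=cv2.INTER_CUBIC))
c=snap('wrist','w11')
s=env.get_state();print(s['finger_gap'],s['tcp_pos'],s['orientation'],s['joint_pos'])
E
```

```text
0.08594302451981886 [0.46238074 0.33335222 0.19651956] [-5.37914676e-04  2.37654019e-01  9.71349670e-01  3.12352222e-04] [ 0.48324715  0.3242354  -0.07127464  1.17567941  0.0011803   0.96314693]
```

View pics/t11c.png

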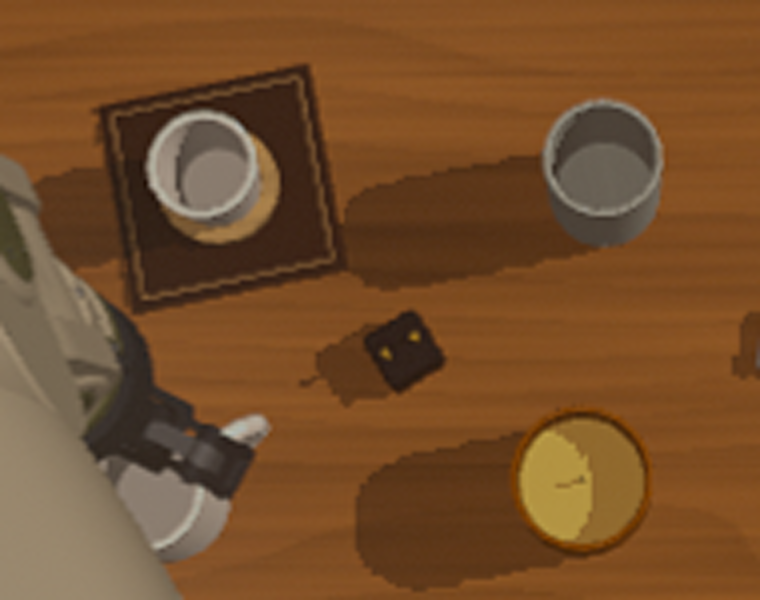

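View pics/w11.png

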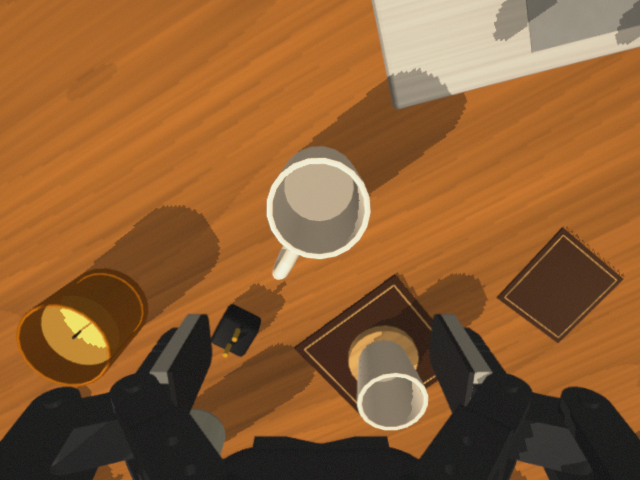

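```bash
python3 - <<'E'
from h import *
d=load('t11')
c=lambda p:(np.array(p,float)+.5)/4-.5+[170,195]
w=toz(d,c([(147,166),(259,166),(203,110),(203,222)]),.069)[:,:2];print('cup',w[:2].mean(0),w[2:].mean(0),np.linalg.norm(w[0]-w[1]))
w=toz(d,c([(280,185)]),.013);print('coaster right y edge->centre y',w[0,1]+.033)
w=toz(d,c([(222,245)]),.013);print('coaster low edge->x',w[0,0]+.033)
w=toz(d,c([(308,66),(345,268),(135,313),(100,107)]),.003);print('mat',w.mean(0))
d0=load('top0');d1=load('w11')
mc=toz(d1,[(267,208),(370,208),(318,158),(318,258)],.085)[:,:2];print('mug',mc[:2].mean(0),mc[2:].mean(0))
# handle tip triangulation
o0,v0=ray(d0,[(180+222/4,195+428/4)]);o1,v1=ray(d1,[(279,277)])
A=np.c_[v0[0],-v1[0]];t=np.linalg.lstsq(A,o1-o0,rcond=None)[0];p0=o0+t[0]*v0[0];p1=o1+t[1]*v1[0];print(p0,p1)
m=np.array([.4388,.3441]);q=(p0+p1)[:2]/2-m;print(np.degrees(np.arctan2(q[1],q[0])),np.linalg.norm(q))
for z in(.06,.07,.075):
  a=toz(d1,[(292,243),(281,275)],z)[:,:2];
  for p in a: q=p-m;print(z,np.degrees(np.arctan2(q[1],q[0])),np.linalg.norm(q))
print('laptop corner',toz(d1,[(396,107),(375,0)],.015),toz(d0,[(171,334)],.015))
E
```

```text
cup [0.60970456 0.31915709] [0.60985519 0.31916655] 0.059205100602930515
coaster right y edge->centre y 0.31932940224496165
coaster low edge->x 0.6104070403748469
mat [0.6117302  0.31991239 0.003     ]
mug [0.43764601 0.34460845] [0.43865272 0.34371174]
[0.47179912 0.28664541 0.05149508] [0.47730906 0.28936216 0.05248547]
-57.487754255754886 0.06652173054839028
0.06 -60.41501024223894 0.035732063326892834
0.06 -54.93172978379316 0.06148055369788843
0.07 -62.447593310389 0.03247976933633393
0.07 -55.900404497275 0.057121460570098974
0.075 -63.62373580361202 0.030871367384364412
0.075 -56.44229755689034 0.054948764751130495
laptop corner [[0.41125386 0.42447935 0.015     ]
 [0.33940647 0.44191345 0.015     ]] [[0.40894297 0.42779886 0.015     ]]
```

The cup stands upright on the coaster, less than 1 mm off its centre and about 2 mm off the mat's centre. Next is the mug: the handle points at about -59°, so I'll turn the jaws to 31°.

Request:
{"fn": "move_arm", "kwargs": {
  "commands": [
    [[-0.295,0.135,0],[0,0,-0.97],1],
    [[-0.295,0.135,0],[0,0,-0.97],1],
    [[0,0,0],[0,0,-0.97],1],
    [[0,0,0],[0,0,-0.97],1],
    [[0,0,0],[0,0,0],1]
  ]
}}

```text
clock: 17.45
tcp_pos: [0.4431, 0.3425, 0.196]
orientation: [0.0, 0.489, 0.872, 0.001]
wrist_force: [-0.1, 0.6, 0.3]
finger_gap: 0.0857
```

Request:
{"fn": "move_arm", "kwargs": {
  "commands": [
    [[0,0,0],[0,0,0],1],
    [[0,0,0],[0,0,0],1]
  ]
}}

```text
clock: 17.65
tcp_pos: [0.4429, 0.3424, 0.1954]
orientation: [0.0, 0.489, 0.873, 0.0]
wrist_force: [-0.0, -0.5, -0.7]
finger_gap: 0.0853
```

```bash
python3 - <<'E'
from h import *
c=snap('wrist','w12')
s=env.get_state();print(s['finger_gap'],s['tcp_pos'],s['orientation'])
E
```

```text
0.0852497489035114 [0.44277653 0.34238196 0.19526776] [1.00525119e-04 4.88731860e-01 8.72434037e-01 9.66887938e-05]
```

View pics/w12.png

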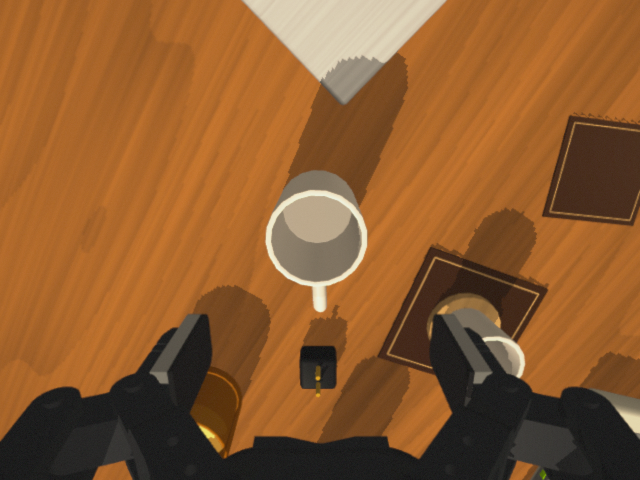

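The handle points straight down the image (rim at (316,238), handle end at (319,310)), so the jaws close along the mug's x axis.

```bash
python3 - <<'E'
from h import *
d=load('w12')
w=toz(d,[(266,238),(367,238),(316.5,191),(316.5,286)],.085)[:,:2];print(w[:2].mean(0),w[2:].mean(0))
E
```

```text
[0.43822042 0.34522744] [0.4390744  0.34382069]
```

Request:
{"fn": "move_arm", "kwargs": {
  "commands": [
    [[-0.1,0.05,-0.6],[0,0,0],1],
    [[0,0,-0.9],[0,0,0],1],
    [[0,0,-0.9],[0,0,0],1],
    [[0,0,-0.7],[0,0,0],1],
    [[0,0,-0.4],[0,0,0],1]
  ]
}}

```text
clock: 18.2
tcp_pos: [0.4371, 0.3436, 0.0525]
orientation: [-0.001, 0.489, 0.872, -0.002]
wrist_force: [-0.2, -0.5, -0.2]
finger_gap: 0.0857
```

Request:
{"fn": "move_arm", "kwargs": {
  "commands": [
    [[0,0,0],[0,0,0],0.8],
    [[0,0,0],[0,0,0],0.6],
    [[0,0,0],[0,0,0],0.45],
    [[0,0,0],[0,0,0],0.3],
    [[0,0,0],[0,0,0],-1]
  ],
  "newtons": 35
}}

```text
clock: 18.7
tcp_pos: [0.4391, 0.3449, 0.0561]
orientation: [0.0, 0.489, 0.872, 0.001]
wrist_force: [-0.3, -0.8, 0.9]
finger_gap: 0.0637
```

Request:
{"fn": "move_arm", "kwargs": {
  "commands": [
    [[0,0,0],[0,0,0],-1],
    [[0,0,0],[0,0,0],-1]
  ]
}}

```text
clock: 18.9
tcp_pos: [0.4391, 0.3449, 0.0561]
orientation: [0.001, 0.489, 0.872, 0.001]
wrist_force: [0.0, 0.5, 5.0]
finger_gap: 0.0642
```

```bash
python3 - <<'E'
from h import *
c=snap('wrist','w13')
s=env.get_state();print(s['finger_gap'],s['tcp_pos'],s['wrist_force'])
E
```

```text
0.06447085137297984 [0.43913423 0.34491134 0.05610956] [-0.43407845  0.04708756  6.49413228]
```

View pics/w13.png

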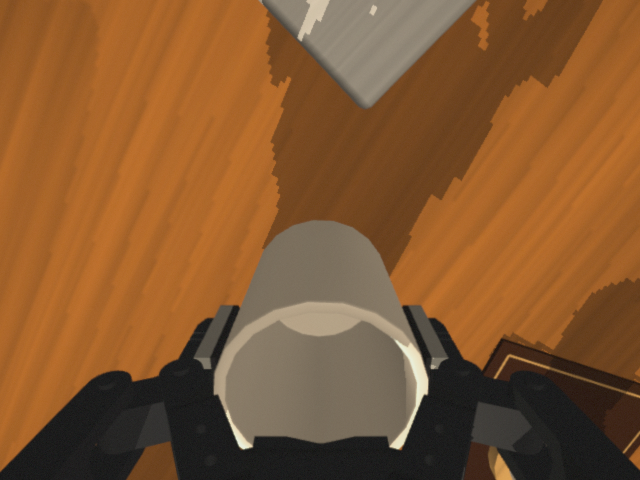

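Request:
{"fn": "move_arm", "kwargs": {
  "commands": [
    [[0,0,0.1],[0,0,0],-1],
    [[0,0,0.6],[0,0,0],-1],
    [[0,0,1],[0,0,0],-1],
    [[0,0,1],[0,0,0],-1],
    [[0,0,0.9],[0,0,0],-1]
  ]
}}

```text
clock: 19.45
tcp_pos: [0.4381, 0.3442, 0.2005]
orientation: [-0.0, 0.489, 0.872, -0.0]
wrist_force: [1.2, -0.0, -1.8]
finger_gap: 0.064
```

```bash
python3 - <<'E'
from h import *
c=snap('wrist','w14')
s=env.get_state();print(s['finger_gap'],s['tcp_pos'],s['wrist_force'])
E
```

```text
0.0641566369263943 [0.44053906 0.34572893 0.2068943 ] [1.82705176 1.79485366 1.8010787 ]
```

View pics/w14.png

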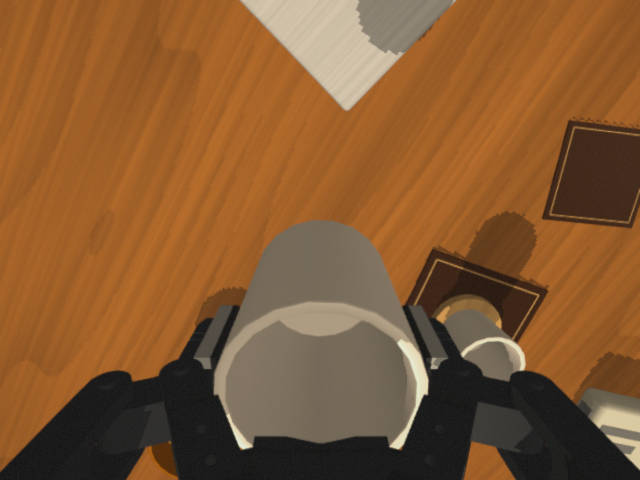

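The mug is held upright and the picture of it hasn't changed since the grasp. Moving it to the round coaster.

Request:
{"fn": "move_arm", "kwargs": {
  "commands": [
    [[0.13,-0.489,0],[0,0,0],-1],
    [[0.255,-0.978,0],[0,0,0],-1],
    [[0.255,-0.978,0],[0,0,0],-1],
    [[0.255,-0.978,0],[0,0,0],-1],
    [[0.255,-0.978,0],[0,0,0],-1]
  ]
}}

```text
clock: 20.0
tcp_pos: [0.4841, 0.167, 0.1986]
orientation: [-0.0, 0.489, 0.872, -0.0]
wrist_force: [1.1, -0.6, -1.4]
finger_gap: 0.0645
```

Request:
{"fn": "move_arm", "kwargs": {
  "commands": [
    [[0.255,-0.978,0],[0,0,0],-1],
    [[0.255,-0.978,0],[0,0,0],-1],
    [[0.255,-0.978,0],[0,0,0],-1],
    [[0.255,-0.978,0],[0,0,0],-1],
    [[0.255,-0.978,0],[0,0,0],-1]
  ]
}}

```text
clock: 20.5
tcp_pos: [0.5352, -0.0287, 0.1985]
orientation: [-0.001, 0.49, 0.872, -0.0]
wrist_force: [-0.2, 0.4, -1.8]
finger_gap: 0.0642
```

Request:
{"fn": "move_arm", "kwargs": {
  "commands": [
    [[0.255,-0.978,0],[0,0,0],-1],
    [[0.255,-0.978,0],[0,0,0],-1],
    [[0.255,-0.978,0],[0,0,0],-1],
    [[0.255,-0.978,0],[0,0,0],-1],
    [[0.255,-0.978,0],[0,0,0],-1]
  ]
}}

```text
clock: 21.0
tcp_pos: [0.5862, -0.2242, 0.1983]
orientation: [-0.001, 0.49, 0.872, 0.0]
wrist_force: [1.3, 0.1, -2.0]
finger_gap: 0.0643
```

Request:
{"fn": "move_arm", "kwargs": {
  "commands": [
    [[0.255,-0.978,0],[0,0,0],-1],
    [[0.255,-0.978,0],[0,0,0],-1],
    [[0.13,-0.489,0],[0,0,0],-1],
    [[0,0,0],[0,0,0],-1],
    [[0,0,0],[0,0,0],-1]
  ]
}}

```text
clock: 21.5
tcp_pos: [0.6114, -0.3204, 0.1978]
orientation: [-0.001, 0.49, 0.872, 0.0]
wrist_force: [-0.4, 0.6, -1.8]
finger_gap: 0.0639
```

```bash
python3 - <<'E'
from h import *
c=snap('wrist','w15');snap('top','t15')
s=env.get_state();print(s['finger_gap'],s['tcp_pos'],s['orientation'])
E
```

```text
0.06443536648081613 [ 0.61169257 -0.3192851   0.19863605] [-7.92830817e-04  4.89115139e-01  8.72218828e-01  2.59488168e-04]
```

View pics/w15.png

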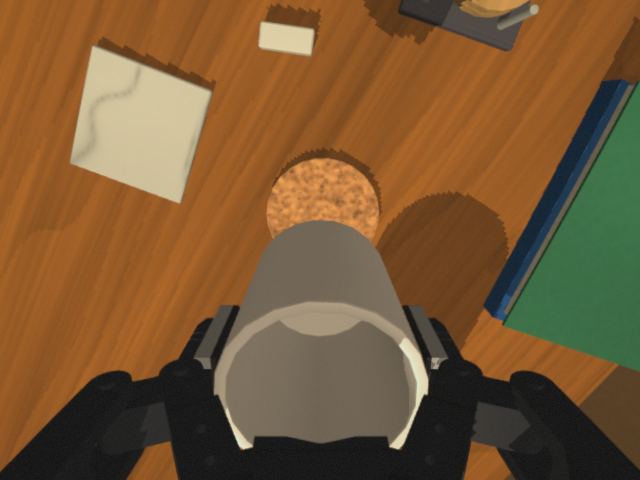

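View pics/t15.png

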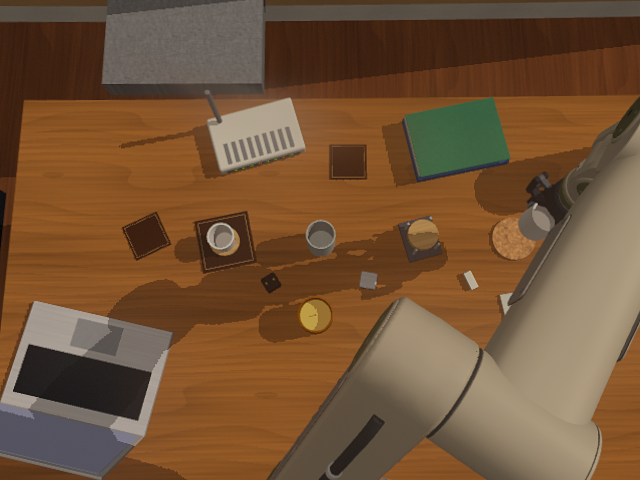

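```bash
python3 - <<'E'
from h import *
d=load('w15');d0=load('top0')
w=toz(d,[(267,207),(380,207)],.006)[:,:2];print('round',w,w.mean(0))
o0,v0=ray(d0,[(510,157)]);o1,v1=ray(d,[(487,312)])
for z in(0,.02,.04): print('book',toz(d0,[(418,181),(510,157)],z)[:,:2].round(3).tolist(),toz(d,[(487,312)],z)[:,:2])
ax=np.array([.857,.515]) # lateral
f=d['frame'][:,:,::-1];g=cv2.cvtColor(f,cv2.COLOR_BGR2HSV)
E
```

```text
round [[ 0.57007476 -0.33866326]
 [ 0.65081339 -0.28956917]] [ 0.61044408 -0.31411621]
book [[0.749, -0.115], [0.804, -0.328]] [[ 0.79558486 -0.32149575]]
book [[0.743, -0.112], [0.797, -0.321]] [[ 0.78146616 -0.31712453]]
book [[0.737, -0.109], [0.79, -0.315]] [[ 0.76734747 -0.31275331]]
```

Request:
{"fn": "move_arm", "kwargs": {
  "commands": [
    [[0,0,-0.5],[0,0,0],-1],
    [[0,0,-0.8],[0,0,0],-1],
    [[0,0,-0.9],[0,0,0],-1],
    [[0,0,-0.7],[0,0,0],-1],
    [[0,0,-0.35],[0,0,0],-1]
  ]
}}

```text
clock: 22.1
tcp_pos: [0.6105, -0.3179, 0.0663]
orientation: [-0.002, 0.489, 0.872, 0.0]
wrist_force: [0.3, 0.1, -2.8]
finger_gap: 0.064
```

Request:
{"fn": "move_arm", "kwargs": {
  "commands": [
    [[0,0,0],[0,0,0],-1],
    [[0,0,0],[0,0,0],-1]
  ]
}}

```text
clock: 22.3
tcp_pos: [0.6128, -0.3203, 0.0704]
orientation: [0.001, 0.489, 0.872, 0.0]
wrist_force: [-0.3, 0.9, -1.9]
finger_gap: 0.0642
```

```bash
python3 - <<'E'
from h import *
c=snap('wrist','w16')
s=env.get_state();print(s['finger_gap'],s['tcp_pos'],s['orientation'])
E
```

```text
0.06401047438259348 [ 0.61327687 -0.32082281  0.07121093] [ 1.54227041e-03  4.89219307e-01  8.72159437e-01 -8.39356478e-05]
```

View pics/w16.png

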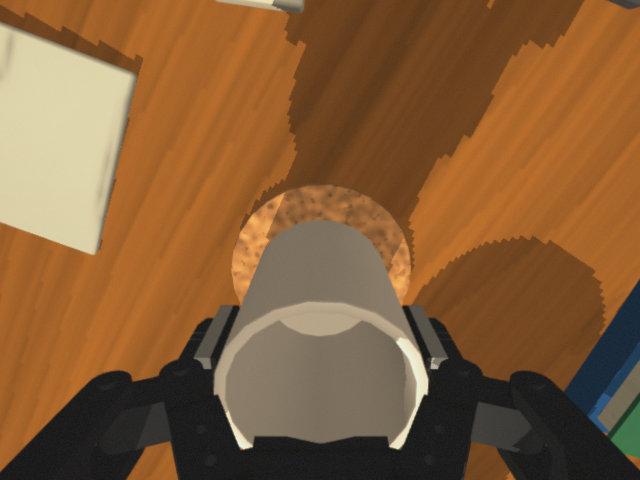

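```bash
python3 - <<'E'
from h import *
d=load('w16')
w=toz(d,[(231,263),(411,265),(320,184)],.006)[:,:2]
from scipy.optimize import least_squares
r=least_squares(lambda c:np.hypot(*(w-c).T)-.048,[.612,-.32]);print(r.x,r.fun)
s=env.get_state();t=np.array([.6130,-.3206])
ax=np.array([.854,.52]);fw=np.array([-.52,.854])
print('lat',(r.x-t)@ax,'fw',(r.x-t)@fw)
# mug foot front edge: px (321,220) at z ~ tcp .071-.056=.015
m=toz(d,[(321,221)],.015)[0,:2];print('mug front edge+.033 rel TCP fw',(m-t)@fw-.033, (m-t)@ax)
E
```

```text
[ 0.61327478 -0.32066763] [-0.0005337  -0.00053057  0.00013706]
lat 0.0001994959365971007 fw -0.0002006480099276382
mug front edge+.033 rel TCP fw -0.001261395094825056 0.00015085875189211506
```

The mug is within about 1 mm of the cork's centre. Lowering to contact.

Request:
{"fn": "move_arm", "kwargs": {
  "commands": [
    [[-0.01,0.015,-0.14],[0,0,0],-1],
    [[0,0,0],[0,0,0],-1],
    [[0,0,0],[0,0,0],-1]
  ]
}}

```text
clock: 22.65
tcp_pos: [0.6118, -0.3201, 0.0641]
orientation: [0.0, 0.49, 0.872, 0.0]
wrist_force: [0.1, -0.4, -1.2]
finger_gap: 0.0645
```

Request:
{"fn": "move_arm", "kwargs": {
  "commands": [
    [[0,0,-0.04],[0,0,0],-1],
    [[0,0,0],[0,0,0],-1],
    [[0,0,0],[0,0,0],-1]
  ]
}}

```text
clock: 22.95
tcp_pos: [0.6119, -0.3202, 0.0622]
orientation: [0.0, 0.49, 0.872, -0.0]
wrist_force: [0.4, 0.3, -1.8]
finger_gap: 0.0639
```

Request:
{"fn": "move_arm", "kwargs": {
  "commands": [
    [[0,0,-0.03],[0,0,0],-1],
    [[0,0,0],[0,0,0],-1],
    [[0,0,0],[0,0,0],-1]
  ]
}}

```text
clock: 23.25
tcp_pos: [0.6119, -0.3202, 0.0622]
orientation: [0.001, 0.49, 0.872, -0.0]
wrist_force: [-1.7, 0.5, 4.7]
finger_gap: 0.0643
```

Request:
{"fn": "move_arm", "kwargs": {
  "commands": [
    [[0,0,0],[0,0,0],0.65],
    [[0,0,0],[0,0,0],0.8],
    [[0,0,0],[0,0,0],1],
    [[0,0,0],[0,0,0],1],
    [[0,0,0],[0,0,0],1]
  ]
}}

```text
clock: 23.75
tcp_pos: [0.6117, -0.3199, 0.0605]
orientation: [-0.0, 0.489, 0.872, 0.0]
wrist_force: [0.2, -0.8, 0.7]
finger_gap: 0.0855
```

Request:
{"fn": "move_arm", "kwargs": {
  "commands": [
    [[0,0,0.3],[0,0,0],1],
    [[0,0,0.6],[0,0,0],1],
    [[0,0,1],[0,0,0],1],
    [[0,0,1],[0,0,0],1],
    [[0,0,0.6],[0,0,0],1]
  ]
}}

```text
clock: 24.25
tcp_pos: [0.6127, -0.3206, 0.2057]
orientation: [0.003, 0.489, 0.872, -0.0]
wrist_force: [-0.5, -0.3, -1.6]
finger_gap: 0.0856
```

Request:
{"fn": "move_arm", "kwargs": {
  "commands": [
    [[-0.01,0.97,0],[0,0,1],1],
    [[-0.01,0.97,0],[0,0,1],1],
    [[-0.01,0.97,0],[0,0,1],1],
    [[-0.01,0.97,0],[0,0,1],1],
    [[-0.01,0.97,0],[0,0,1],1]
  ]
}}

```text
clock: 24.75
tcp_pos: [0.6097, -0.1245, 0.2019]
orientation: [0.001, 0.159, 0.987, -0.0]
wrist_force: [1.0, -0.1, -0.1]
finger_gap: 0.0853
```

Request:
{"fn": "move_arm", "kwargs": {
  "commands": [
    [[-0.01,0.97,0],[0,0,1],1],
    [[-0.01,0.97,0],[0,0,1],1],
    [[-0.01,0.97,0],[0,0,1],1],
    [[-0.01,0.97,0],[0,0,0],1],
    [[-0.01,0.97,0],[0,0,0],1]
  ]
}}

```text
clock: 25.25
tcp_pos: [0.6077, 0.0696, 0.202]
orientation: [0.001, -0.047, 0.999, -0.0]
wrist_force: [0.9, 0.5, 0.6]
finger_gap: 0.0854
```

Request:
{"fn": "move_arm", "kwargs": {
  "commands": [
    [[-0.01,0.97,0],[0,0,0],1],
    [[0,0,0],[0,0,0],1],
    [[0,0,0],[0,0,0],1],
    [[0,0,0],[0,0,0],1]
  ]
}}

```text
clock: 25.65
tcp_pos: [0.6075, 0.1062, 0.2012]
orientation: [0.0, -0.047, 0.999, -0.0]
wrist_force: [0.3, -0.6, 0.2]
finger_gap: 0.0855
```

```bash
python3 - <<'E'
from h import *
c=snap('wrist','w17');c=snap('top','t17')
f=c['frame'][:,:,::-1]
cv2.imwrite('pics/t17c.png',cv2.resize(f[195:345,370:560],None,fx=4,fy=4,interpolation=cv2.INTER_CUBIC))
s=env.get_state();print(s['finger_gap'],s['tcp_pos'],s['orientation'])
E
```

```text
0.08533855423708556 [0.60750683 0.10561397 0.2009967 ] [ 1.35448795e-04 -4.61353571e-02  9.98935187e-01 -5.51039338e-05]
```

View pics/w17.png

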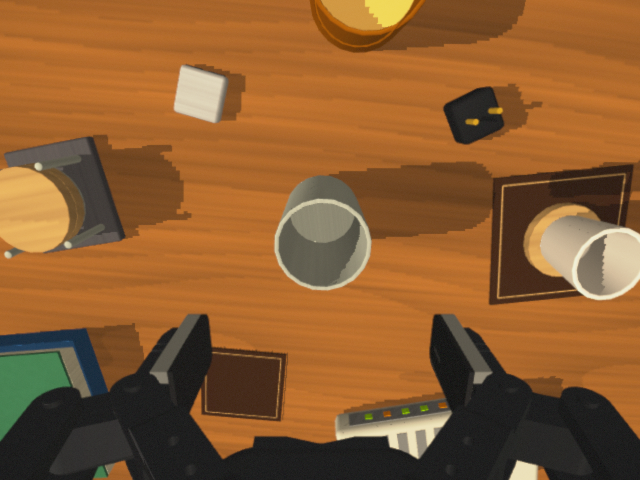

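View pics/t17c.png

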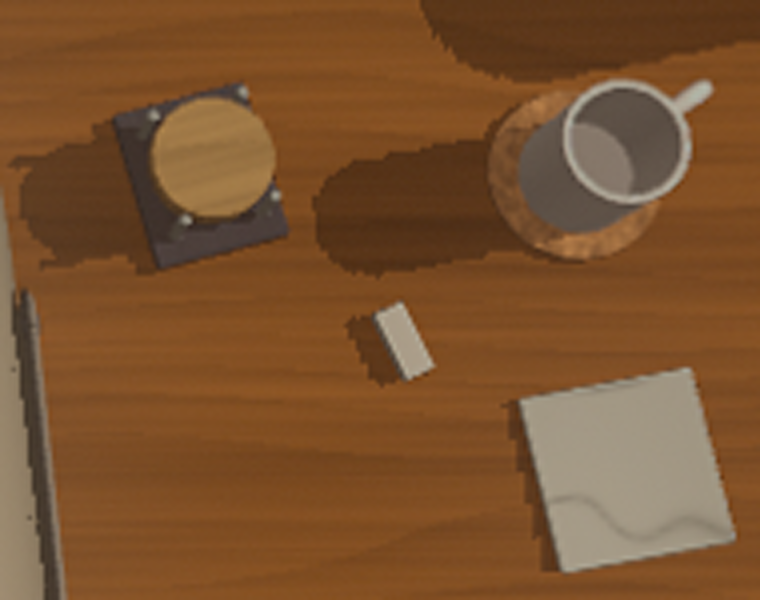

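The mug stands upright on the cork, rim at (627,141) in the crop. The tumbler rim is at (323,245) in the wrist view. Measuring both.

```bash
python3 - <<'E'
from h import *
d=load('t17')
c=lambda p:(np.array(p,float)+.5)/4-.5+[370,195]
w=toz(d,c([(564,141),(691,141),(627,80),(627,203)]),.091)[:,:2];print('mug',w[:2].mean(0),w[2:].mean(0))
d=load('w17')
w=toz(d,[(275,245),(371,245),(323,200),(323,290)],.095)[:,:2];print('tumbler',w[:2].mean(0),w[2:].mean(0))
E
```

```text
mug [ 0.61222684 -0.32121459] [ 0.61214083 -0.32096705]
tumbler [0.60561481 0.10715015] [0.60679256 0.10726188]
```

Request:
{"fn": "move_arm", "kwargs": {
  "commands": [
    [[-0.02,0.035,-0.6],[0,0,0],1],
    [[0,0,-0.9],[0,0,0],1],
    [[0,0,-0.9],[0,0,0],1],
    [[0,0,-0.7],[0,0,0],1],
    [[0,0,-0.4],[0,0,0],1]
  ]
}}

```text
clock: 26.25
tcp_pos: [0.6049, 0.1067, 0.0579]
orientation: [-0.002, -0.046, 0.999, 0.0]
wrist_force: [-1.5, 0.3, -0.0]
finger_gap: 0.0854
```

Request:
{"fn": "move_arm", "kwargs": {
  "commands": [
    [[0,0,0],[0,0,0],0.8],
    [[0,0,0],[0,0,0],0.6],
    [[0,0,0],[0,0,0],0.4],
    [[0,0,0],[0,0,0],0.2],
    [[0,0,0],[0,0,0],-1]
  ],
  "newtons": 40
}}

```text
clock: 26.75
tcp_pos: [0.6076, 0.1081, 0.0622]
orientation: [0.001, -0.047, 0.999, -0.0]
wrist_force: [-0.8, -1.7, 2.5]
finger_gap: 0.0617
```

Request:
{"fn": "move_arm", "kwargs": {
  "commands": [
    [[0,0,0],[0,0,0],-1],
    [[0,0,0],[0,0,0],-1]
  ]
}}

```text
clock: 26.95
tcp_pos: [0.6076, 0.1081, 0.0621]
orientation: [0.001, -0.047, 0.999, -0.0]
wrist_force: [0.6, -0.9, 6.2]
finger_gap: 0.0617
```

```bash
python3 - <<'E'
from h import *
c=snap('wrist','w18')
s=env.get_state();print(s['finger_gap'],s['tcp_pos'],s['wrist_force'])
E
```

```text
0.061696915414531324 [0.60765143 0.10805557 0.06217155] [-0.25713088 -2.81731349  5.56060474]
```

View pics/w18.png

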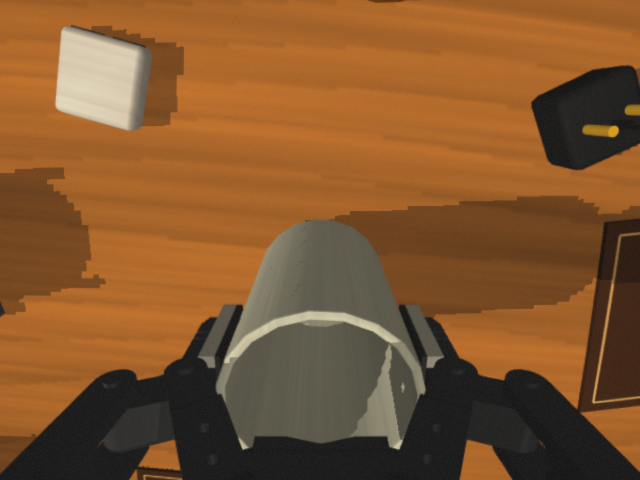

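Request:
{"fn": "move_arm", "kwargs": {
  "commands": [
    [[0,0,0.1],[0,0,0],-1],
    [[0,0,0.6],[0,0,0],-1],
    [[0,0,1],[0,0,0],-1],
    [[0,0,1],[0,0,0],-1],
    [[0,0,0.9],[0,0,0],-1]
  ]
}}

```text
clock: 27.5
tcp_pos: [0.6058, 0.1086, 0.206]
orientation: [-0.001, -0.047, 0.999, 0.0]
wrist_force: [1.5, 0.4, -2.3]
finger_gap: 0.0616
```

Request:
{"fn": "move_arm", "kwargs": {
  "commands": [
    [[-0.164,-0.462,0],[0,0,0],-1],
    [[-0.327,-0.923,0],[0,0,0],-1],
    [[-0.327,-0.923,0],[0,0,0],-1],
    [[-0.327,-0.923,0],[0,0,0],-1],
    [[-0.327,-0.923,0],[0,0,0],-1]
  ]
}}

```text
clock: 28.0
tcp_pos: [0.5464, -0.0586, 0.2042]
orientation: [-0.001, -0.047, 0.999, 0.0]
wrist_force: [-0.2, -1.1, -1.7]
finger_gap: 0.0619
```

Request:
{"fn": "move_arm", "kwargs": {
  "commands": [
    [[-0.327,-0.923,0],[0,0,0],-1],
    [[-0.327,-0.923,0],[0,0,0],-1],
    [[-0.327,-0.923,0],[0,0,0],-1],
    [[-0.327,-0.923,0],[0,0,0],-1],
    [[-0.327,-0.923,0],[0,0,0],-1]
  ]
}}

```text
clock: 28.5
tcp_pos: [0.4811, -0.2432, 0.2043]
orientation: [-0.0, -0.047, 0.999, 0.001]
wrist_force: [0.1, -0.2, -1.9]
finger_gap: 0.0619
```

Request:
{"fn": "move_arm", "kwargs": {
  "commands": [
    [[-0.327,-0.923,0],[0,0,0],-1],
    [[-0.327,-0.923,0],[0,0,0],-1],
    [[-0.163,-0.461,0],[0,0,0],-1],
    [[0,0,-0.5],[0,0,0],-1],
    [[0,0,-0.8],[0,0,0],-1]
  ]
}}

```text
clock: 29.0
tcp_pos: [0.4501, -0.3365, 0.1537]
orientation: [0.001, -0.046, 0.999, -0.001]
wrist_force: [1.2, -0.5, -1.7]
finger_gap: 0.0618
```

Request:
{"fn": "move_arm", "kwargs": {
  "commands": [
    [[0,0,-0.9],[0,0,0],-1],
    [[0,0,-0.7],[0,0,0],-1],
    [[0,0,-0.3],[0,0,0],-1],
    [[0,0,0],[0,0,0],-1],
    [[0,0,0],[0,0,0],-1]
  ]
}}

```text
clock: 29.5
tcp_pos: [0.45, -0.335, 0.0776]
orientation: [0.0, -0.047, 0.999, -0.0]
wrist_force: [-0.2, -1.2, -1.7]
finger_gap: 0.0617
```

```bash
python3 - <<'E'
from h import *
c=snap('wrist','w19')
s=env.get_state();print(s['finger_gap'],s['tcp_pos'],s['orientation'],s['wrist_force'])
E
```

```text
0.06183241709526782 [ 0.45047884 -0.33549406  0.07822781] [ 8.29309973e-04 -4.71041425e-02  9.98889336e-01 -7.78630854e-04] [ 0.96502344 -0.19886672 -2.51976699]
```

View pics/w19.png

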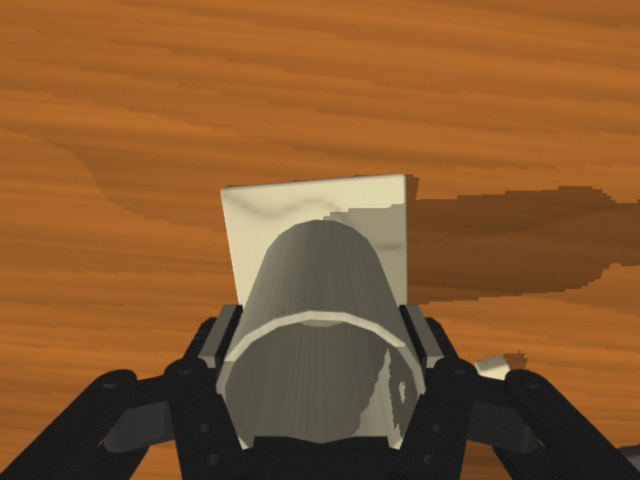

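```bash
python3 - <<'E'
from h import *
d=load('w19')
w=toz(d,[(221,188),(405,174),(239,305),(407,300)],.006)[:,:2]
e=w[1]-w[0];L=np.linalg.norm(e);u=e/L
n=np.array([-u[1],u[0]]); 
if n@(w[2]-w[0])<0:n=-n
c=(w[0]+w[1])/2+.048*n;print(L,np.degrees(np.arctan2(e[1],e[0])),c)
# lateral from side edges
print((w[2]-w[0])@u,(w[3]-w[1])@u)
t=np.array([.4502,-.3353]);print('coaster-TCP',c-t)
m=toz(d,[(320,221)],.022)[0,:2];print('tumbler front edge',m, m+.031*np.array([np.cos(np.radians(5.4)),np.sin(np.radians(5.4))]))
E
```

```text
0.09345526566561625 99.7203213242949 [ 0.44983015 -0.33594195]
-0.0003723116955045166 0.0006733383135410954
coaster-TCP [-0.00036985 -0.00064195]
tumbler front edge [ 0.41861311 -0.33867371] [ 0.44947553 -0.33575635]
```

The tumbler is on the marble's centre to under 1 mm. Lowering to contact.

Request:
{"fn": "move_arm", "kwargs": {
  "commands": [
    [[0,0,-0.2],[0,0,0],-1],
    [[0,0,0],[0,0,0],-1],
    [[0,0,0],[0,0,0],-1]
  ]
}}

```text
clock: 29.85
tcp_pos: [0.4496, -0.3348, 0.069]
orientation: [0.0, -0.047, 0.999, -0.0]
wrist_force: [-0.3, -0.4, -2.1]
finger_gap: 0.0623
```

Request:
{"fn": "move_arm", "kwargs": {
  "commands": [
    [[0,0,-0.04],[0,0,0],-1],
    [[0,0,0],[0,0,0],-1],
    [[0,0,0],[0,0,0],-1]
  ]
}}

```text
clock: 30.15
tcp_pos: [0.4498, -0.3351, 0.0681]
orientation: [0.0, -0.047, 0.999, -0.0]
wrist_force: [-2.0, 1.2, 6.0]
finger_gap: 0.062
```

Contact. Releasing, retreating and clearing the view.

Request:
{"fn": "move_arm", "kwargs": {
  "commands": [
    [[0,0,0],[0,0,0],0.6],
    [[0,0,0],[0,0,0],0.8],
    [[0,0,0],[0,0,0],1],
    [[0,0,0],[0,0,0],1],
    [[0,0,0],[0,0,0],1]
  ]
}}

```text
clock: 30.65
tcp_pos: [0.4495, -0.3348, 0.067]
orientation: [-0.0, -0.047, 0.999, 0.0]
wrist_force: [0.4, 0.4, 0.2]
finger_gap: 0.0853
```

Request:
{"fn": "move_arm", "kwargs": {
  "commands": [
    [[0,0,0.3],[0,0,0],1],
    [[0,0,0.6],[0,0,0],1],
    [[0,0,1],[0,0,0],1],
    [[0,0,1],[0,0,0],1],
    [[0,0,1],[0,0,0],1]
  ]
}}

```text
clock: 31.15
tcp_pos: [0.4494, -0.3346, 0.2256]
orientation: [0.0, -0.047, 0.999, -0.0]
wrist_force: [0.3, -0.6, -0.6]
finger_gap: 0.0857
```

Request:
{"fn": "move_arm", "kwargs": {
  "commands": [
    [[-0.3,0.8,0],[0,0,0],1],
    [[-0.3,0.8,0],[0,0,0],1],
    [[-0.3,0.8,0],[0,0,0],1],
    [[-0.3,0.8,0],[0,0,0],1],
    [[0,0.8,0],[0,0,0],1]
  ]
}}

```text
clock: 31.65
tcp_pos: [0.4002, -0.1735, 0.2241]
orientation: [0.0, -0.046, 0.999, -0.0]
wrist_force: [0.8, 0.2, -0.6]
finger_gap: 0.0854
```

Request:
{"fn": "move_arm", "kwargs": {
  "commands": [
    [[0,0.8,0],[0,0,0],1],
    [[0,0.8,0],[0,0,0],1],
    [[0,0.8,0],[0,0,0],1],
    [[0,0,0],[0,0,0],1],
    [[0,0,0],[0,0,0],1]
  ]
}}

```text
clock: 32.15
tcp_pos: [0.4018, -0.0785, 0.224]
orientation: [0.001, -0.048, 0.999, -0.0]
wrist_force: [0.1, -0.4, 0.0]
finger_gap: 0.0852
```

```bash
python3 - <<'E'
from h import *
c=snap('top','t20');snap('scene','s20')
s=env.get_state();print(s['finger_gap'],s['tcp_pos'],s['wrist_force'])
f=c['frame'][:,:,::-1]
cv2.imwrite('pics/t20c.png',cv2.resize(f[195:345,370:560],None,fx=4,fy=4,interpolation=cv2.INTER_CUBIC))
E
```

```text
0.08571224277248561 [ 0.40190834 -0.07945924  0.2236307 ] [-0.08560854 -0.05940164  0.18889517]
```

View pics/t20.png

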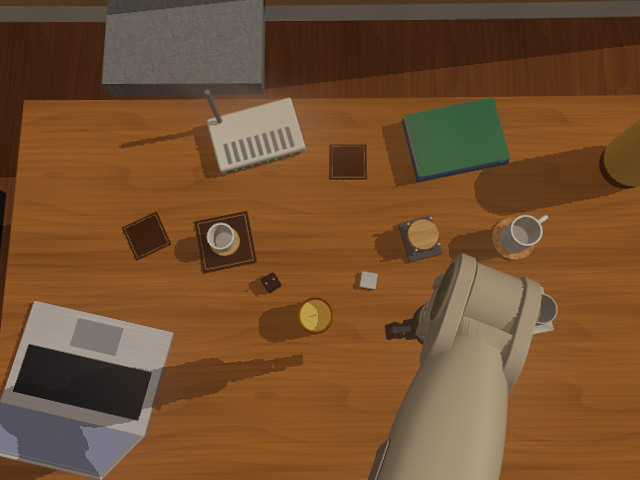

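View pics/t20c.png

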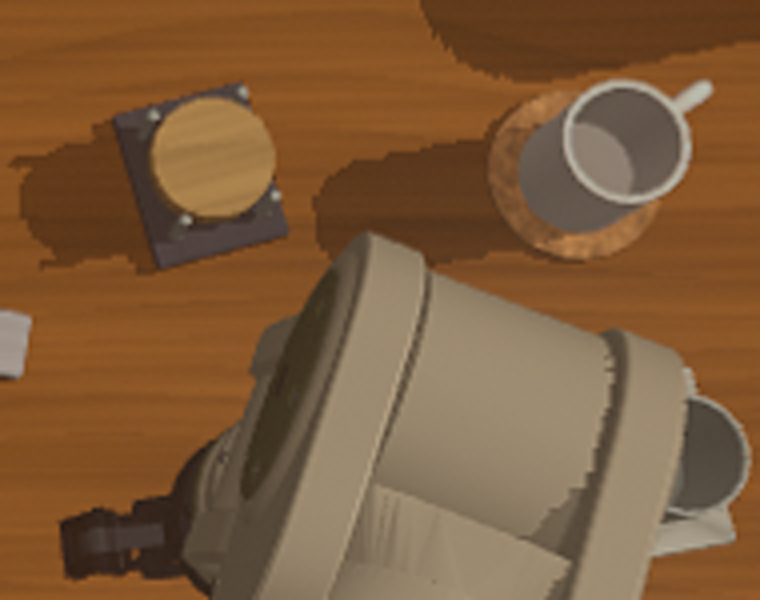

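View pics/s20.png

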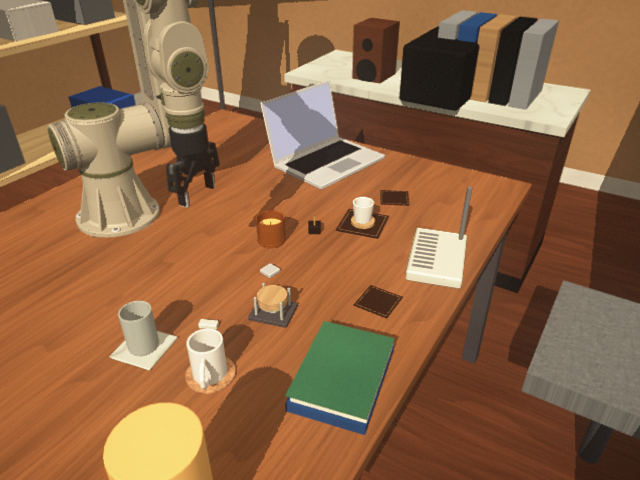

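Everything is upright: cup on its coaster at (363,210), mug on the cork at (207,360), tumbler on the marble at (139,330), and the candle where it was. I'll move the arm aside for a last measurement of the tumbler.

Request:
{"fn": "move_arm", "kwargs": {
  "commands": [
    [[0,0.8,0],[0,0,0],1],
    [[0,0.8,0],[0,0,0],1],
    [[0,0.8,0],[0,0,0],1],
    [[0,0.8,0],[0,0,0],1],
    [[0,0,0],[0,0,0],1]
  ]
}}

```text
clock: 32.75
tcp_pos: [0.4016, 0.0508, 0.2232]
orientation: [-0.0, -0.048, 0.999, 0.0]
wrist_force: [1.0, -0.7, 0.2]
finger_gap: 0.0854
```

```bash
python3 - <<'E'
from h import *
c=snap('top','t21')
f=c['frame'][:,:,::-1]
cv2.imwrite('pics/t21c.png',cv2.resize(f[205:355,380:570],None,fx=4,fy=4,interpolation=cv2.INTER_CUBIC))
E
```

View pics/t21c.png

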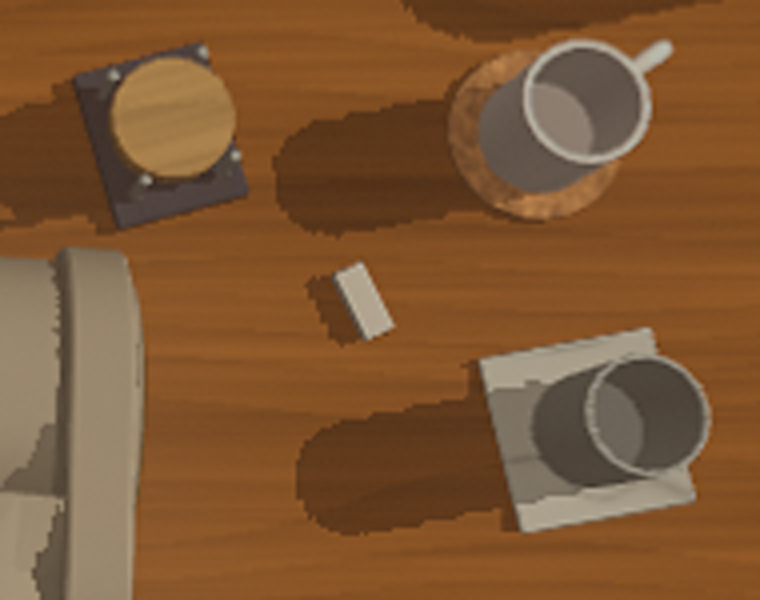

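```bash
python3 - <<'E'
from h import *
d=load('t21')
c=lambda p:(np.array(p,float)+.5)/4-.5+[380,205]
w=toz(d,c([(585,415),(709,415),(647,353),(647,477)]),.101)[:,:2];print('tumbler',w[:2].mean(0),w[2:].mean(0))
print(env.get_state()['qvel'].round(3))
print(job.hand_in())
E
```

```text
tumbler [ 0.44851609 -0.33458812] [ 0.4486862  -0.33461885]
[-0.04   0.001 -0.003 -0.006 -0.012 -0.014]
the job is handed in; nothing more can be done
None
```

The job is done and handed in at about 33 s of the 128 s allowed. I worked in the order asked:

- **Coaster:** the top coaster of the caddy lies flat on the large leather mat.
- **Vessels:** the cup stands on that coaster, the mug on the round cork coaster and the steel tumbler on the marble one.
- **Candle:** it was not touched.

**Last checks**
- **Upright:** the pictures show all three vessels standing upright, and the gripper is clear of everything.
- **Cup:** it is less than 1 mm off the coaster's centre.
- **Coaster and cup on the mat:** the top camera puts them about 1–2 mm off the mat's centre. The wrist camera put the coaster about 1 mm off.
- **Mug:** it is less than 1 mm off the middle of the cork coaster.
- **Tumbler:** the top camera puts it about 1.5 mm off the marble's centre. Before release the wrist camera gave under 1 mm, so the two disagree slightly, but both are within the 2 mm calibration.
- **Failures:** no check failed. The largest wrist force I saw was about 8 N.

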